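Hang three nesting fixings trays on the bench hook

TASK

Tidy away the three empty fixings trays: hang them by their slots on the hook stand's bar with their open fronts facing outwards to the lip, the largest first, then the middle one nested in it, then the smallest in that, pushing each back along the bar to where it seats. When the last is on, press the whole nest back firmly against the spring stop (about 10 N, held for about half a second; you must feel for the stop), but never push or knock trays or hook with more than 20 N. Let go with the three hanging flat in one another, and leave the tub, tape measure and screwdriver where they are.

Things in the scene. Friction and masses are not known exactly. Their poses are not given: they have to be found in the camera images.
- hook_tip (a point): fixed hook stand, top face of its level steel bar just behind the upturned lip, midway across. Bar 16 mm wide, 5 mm thick, top 150 mm above the bench, runs along +x of this frame to the post 108 mm away; y across, z up. Lip on the -x side: 5 mm thick, 12 mm wide, rising 6 mm above the bar (11 mm in all). A hung tray's slot top edge rests on the bar
- hook: the same stand, origin at the bench under the post. A spring stop is clamped on the bar: black rubber plate 22 mm wide, from 32 mm below to 18 mm above the bar's top; its face is 55 to 75 mm from hook_tip along +x, varying and not measured. It gives 1 mm per 4 N, up to 8 mm, and springs back. Nested trays lie plate on plate, 5 mm apart, 4 mm play at sides
- large_mid (a point): largest of three bare aluminium trays: mid-thickness of its back plate, half-way up (63.5 mm above its underside). z up, x square to the plate; open front faces -x. Stands upright, 127 mm tall: tray part 96 mm wide (y), 70 mm high; above it the plate goes on as a neck 32 mm wide, 57 mm high, to be gripped across its width. Top edge of its slot is 38.5 mm above this point
- large: the same tray, origin at its underside, under that point. Back plate 5 mm thick; sides and bottom 3 mm thick stick out 24 mm to -x. Slot in the neck 20 mm wide, 20 mm high, its top edge 25 mm below the neck's top. Weighs about 0.12 to 0.36 kg
- medium_mid (a point): middle-sized of three bare aluminium trays: mid-thickness of its back plate, half-way up (60 mm above its underside). z up, x square to the plate; open front faces -x. Stands upright, 120 mm tall: tray part 82 mm wide (y), 63 mm high; above it the plate goes on as a neck 42 mm wide, 57 mm high, to be gripped across its width. Top edge of its slot is 35 mm above this point
- medium: the same tray, origin at its underside, under that point. Back plate 5 mm thick; sides and bottom 3 mm thick stick out 24 mm to -x. Slot in the neck 20 mm wide, 20 mm high, its top edge 25 mm below the neck's top. Weighs about 0.12 to 0.36 kg
- small_mid (a point): smallest of three bare aluminium trays: mid-thickness of its back plate, half-way up (56.5 mm above its underside). z up, x square to the plate; open front faces -x. Stands upright, 113 mm tall: tray part 68 mm wide (y), 56 mm high; above it the plate goes on as a neck 52 mm wide, 57 mm high, to be gripped across its width. Top edge of its slot is 31.5 mm above this point
- small: the same tray, origin at its underside, under that point. Back plate 5 mm thick; sides and bottom 3 mm thick stick out 24 mm to -x. Slot in the neck 20 mm wide, 20 mm high, its top edge 25 mm below the neck's top. Weighs about 0.12 to 0.36 kg
- tub: bystander: yellow open plastic tub, 95 by 85 mm, 75 mm high; origin at centre of underside; stays
- tape_center (a point): bystander: round yellow tape measure lying flat, 66 mm across, 34 mm high; its centre; stays
- driver: bystander: screwdriver lying on the bench, about 0.2 m long, handle to -x; stays

How it is judged (in metres and radians):
On the way, in this order (a step that is already met when the one before it is completed fails the run):
1. the largest tray hangs on the bar by its slot (x of large_mid in the frame of hook_tip between 0.02 and 0.095 m and y of large_mid in the frame of hook_tip between -0.008 and 0.008 m and z of large_mid in the frame of hook_tip between -0.0425 and -0.0355 m and angle between large_mid's own z axis and vertical below 0.2 rad), for 0.2 s.
2. the middle tray hangs on the bar in front of the largest (all of step 1 and x of medium_mid in the frame of hook_tip between 0.02 and 0.095 m and y of medium_mid in the frame of hook_tip between -0.008 and 0.008 m and z of medium_mid in the frame of hook_tip between -0.039 and -0.032 m and angle between medium_mid's own z axis and vertical below 0.2 rad and x of medium_mid in the frame of large_mid below -0.003 m), for 0.2 s.
3. with the smallest hung in front, the nest is pressed on the stop with more than 5 N from tray to tray, held 0.2 s (all of step 2 and x of small_mid in the frame of hook_tip between 0.02 and 0.095 m and y of small_mid in the frame of hook_tip between -0.008 and 0.008 m and z of small_mid in the frame of hook_tip between -0.0355 and -0.0285 m and angle between small_mid's own z axis and vertical below 0.2 rad and x of medium_mid in the frame of large_mid above -0.0085 m and angle between the x axis of medium_mid and the x axis of large_mid, either way round below 0.15 rad and x of small_mid in the frame of medium_mid between -0.0085 and -0.003 m and angle between the x axis of small_mid and the x axis of medium_mid, either way round below 0.15 rad and contact force between small and medium above 5 N and contact force between medium and large above 5 N), for 0.2 s.
At the end, for the whole second after the job is handed in: Trays at rest on the bar by their slots (slot top on bar to -4/+3 mm, within 8 mm of its middle, tilt under 0.2 rad), largest at the back, the middle one nested in it, the smallest in that: each plate 3 to 8.5 mm before the one behind (5 is tight), parallel to 0.15 rad (all of step 2 and linear speed of each of large, medium, small below 0.03 m/s and x of small_mid in the frame of hook_tip between 0.02 and 0.095 m and y of small_mid in the frame of hook_tip between -0.008 and 0.008 m and z of small_mid in the frame of hook_tip between -0.0355 and -0.0285 m and angle between small_mid's own z axis and vertical below 0.2 rad and x of medium_mid in the frame of large_mid above -0.0085 m and angle between the x axis of medium_mid and the x axis of large_mid, either way round below 0.15 rad and x of small_mid in the frame of medium_mid between -0.0085 and -0.003 m and angle between the x axis of small_mid and the x axis of medium_mid, either way round below 0.15 rad); the robot touches nothing.
It fails at once if a tray pushes on the hook stand or its stop, or on another tray, with more than 20 N, or the robot does so on the hook stand (contact force between any of large, medium, small, the arm, the fingers and hook above 20 N or contact force between any of medium, small and large above 20 N or contact force between small and medium above 20 N).
It fails at once if the tub, tape measure or screwdriver is moved by more than 30 mm (distance of any of tub, tape_center, driver from where it was at the start of the episode above 0.03 m).
It also fails if it takes over 72 s, if anything falls off the work surface, if the arm or the gripper's body presses on something with over 40 N, if the wrist force passes 120 N, or if a joint passes its speed limit or range.

ROBOT

A 7-joint arm with a two-finger parallel gripper is mounted at the origin on the work surface. World frame = base frame: x ahead of the robot, y to its left, z up, the work surface at z = 0. Lengths are in mm, angles in rad, forces in N, time in s.
With the tool pointing down it reaches from about 400 to 875 mm from the base axis. Payload 4.4 kg.
Tool frame: the origin (TCP) lies at the very end of the fingers, on their centre line; the grasp point (between the pads) lies 19 mm behind it; z points along the fingers, y is the direction in which the jaws open and shut (so a half turn about z gives the same grasp; the last joint's range is limited). The gripper opens to 85 mm and grips with 20 to 120 N. Pads are 22 mm wide; open, the fingers measure 114 mm over their backs; the gripper's body (76 mm by 85 mm) begins 54 mm behind the grasp point. The pads swing forward as they close: fully open they stand 13 mm farther back than shut.
Start: joints at [-1.179, 0.628, 0.038, 1.517, -0.027, 0.996, -0.02], TCP at [287.263, 583.094, 205.913] pointing down, gripper open.
Joint ranges: [-3.06, 3.06], [-0.37, 2.12], [-1.25, 1.32], [0.18, 2.47], [-1.1, 4.24], [0.23, 1.98], [-2.94, 2.94]. Speed limits (rad/s): [2.57, 2.57, 3.14, 3.14, 3.14, 3.14, 3.14].

INTERFACE

Orientations are given as a unit quaternion [w, x, y, z].
In Python, from station import r gives the robot as it stands. The module is installed in compiled form; this text tells all that it offers.
- The arm moves only by the shell command python3 -m inch 'ROWS' [FORCE]. ROWS is JSON, a list that holds one entry, the list of rows, each a list of 7 numbers: the closure, from 0 (fully open) to 1 (shut), then the shift along the world's x, y, z in mm, then the turn, a rotation vector about the world's x, y, z in rad. A call has 1 to 12 rows; each row shifts and turns the commanded pose from where the row before left it; what a row does not reach is not made up. A row lasts 1/8 s, in which the tool goes at most 62.5 mm and 10.7 degrees, less where a joint would pass 70% of its speed; a pose out of reach is approached as far as the arm can. A call with a gripper value outside its range is refused whole. The fingers move at their own pace and stop on an object; FORCE is the grip in N (left out, the last holds). Time passes only in rows, so rows that do not move let the fingers close. It gives the time, the measured TCP pose, the force and the opening at its end, in the units of the state.
- r.get_obs(): the state, without advancing time (a new reading comes with each control period).
- r.read_camera(name): name is "scene" or "top" or "wrist"; returns the picture (400x640x3 uint8, red, green, blue); there is no depth.
- r.camera_model(name): a dict with "fx", "fy", "cx", "cy" (pixels), "distortion" ([k1, k2, p1, p2, k3] as OpenCV has them; the pictures are not rectified), "T" (4x4, takes a point from camera to world coordinates); the wrist camera has in their place "mount" (4x4, takes a point from camera to tool coordinates, whose origin is the TCP and whose axes are the flange's). Camera axes: x right, y up, looking along -z (the intrinsics and any distortion apply to the point x, -y, -z); pixel columns grow to the right and rows downward; lengths in mm; the calibration is good to about 2 mm. A picture is of the moment at which its call begins: read the wrist's pose just before it. camera_model takes no time and is no camera call.
- r.job_done(): hands the job in, once; it reports no verdict.
The state is a dict: "t": time; "joints": joint angles; "joint_velocities": joint speeds; "effort": joint torques, N m; "tool_pos": TCP position; "orientation": TCP orientation; "ft_force": force on the tool from outside, world axes, zero at the start; "wrist_torque": the same for the moment, N m; "grip_width": opening from 0.0 (shut) to 1.0 (fully open).
Only numpy, scipy, OpenCV 4.12 (cv2) and the standard library are available. Lean on these libraries where they do the work, as an engineer would, in place of code of your own. Each camera call takes 0.05 s, during which the arm holds its last target.

## Working session

There is one attempt and no reset: what is moved stays moved. The work goes in short steps, Python scripts to look and compute and a shell command to move; the robot and the scene stay as the last step left them, time stands still between calls to the robot, and variables do not carry over. Pictures are saved under pics/ and viewed, and the job is handed in when it is done.

```bash
ls; mkdir -p pics
python3 - <<'E'
from station import r
import cv2
o=r.get_obs()
print(o)
for n in ["scene","top","wrist"]:
    im=r.read_camera(n); cv2.imwrite(f"pics/{n}0.png",im[:,:,::-1])
    print(n,r.camera_model(n))
E
```

```text
pics
{'t': 0.0, 'joints': array([-1.17880298,  0.6293478 ,  0.03846083,  1.51837054, -0.02703058,
        0.99629407, -0.0200344 ]), 'joint_velocities': array([-0.00087175,  0.00031038,  0.00280269,  0.00111274,  0.00149894,
       -0.00166984, -0.00149215]), 'effort': array([-3.95568968e-04, -5.63413739e+01,  1.22616738e+00, -1.93442702e+01,
        1.10304466e-02,  1.07589603e-02,  1.28403877e-05]), 'tool_pos': array([286.9588036 , 582.47685317, 204.98757928]), 'orientation': array([-2.10494058e-04,  2.26935328e-01,  9.73909366e-01, -9.27098369e-04]), 'ft_force': array([ 1.30630976, -0.5591595 , -0.25001001]), 'wrist_torque': array([0.02033273, 0.00443179, 0.04353839]), 'grip_width': 1.0004744368205012}
scene {'fx': 392.15647236606327, 'fy': 392.15647236606327, 'cx': 320.61753872315523, 'cy': 201.70177949636226, 'distortion': array([-0.01423511,  0.        ,  0.        ,  0.        ,  0.        ]), 'T': array([[-1.27728865e-01, -5.45374402e-01,  8.28403343e-01,
         1.21149212e+03],
       [ 9.91523006e-01, -5.01539461e-02,  1.19861214e-01,
         7.11368173e+01],
       [-2.
[... 554 characters left out ...]
03,  1.22851554e-01,  9.92375744e-01,
         1.23719099e+03],
       [ 0.00000000e+00,  0.00000000e+00,  0.00000000e+00,
         1.00000000e+00]])}
wrist {'fx': 312.43321244631466, 'fy': 312.43321244631466, 'cx': 321.06301812565965, 'cy': 203.43610789372977, 'distortion': array([-0.03951595,  0.        ,  0.        ,  0.        ,  0.        ]), 'mount': array([[ 6.15813713e-04,  9.61713376e-01,  2.74056568e-01,
         6.92351558e+01],
       [ 9.99999330e-01, -8.60989343e-04,  7.74335274e-04,
         3.67107515e-01],
       [ 9.80648376e-04,  2.74055908e-01, -9.61713262e-01,
        -1.66774314e+02],
       [ 0.00000000e+00,  0.00000000e+00,  0.00000000e+00,
         1.00000000e+00]])}
```

View pics/scene0.png

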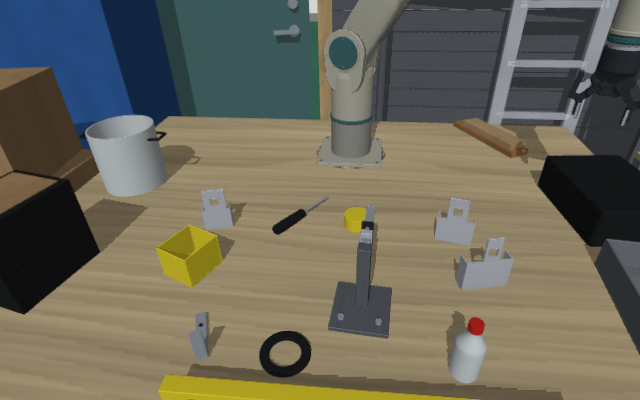

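View pics/top0.png

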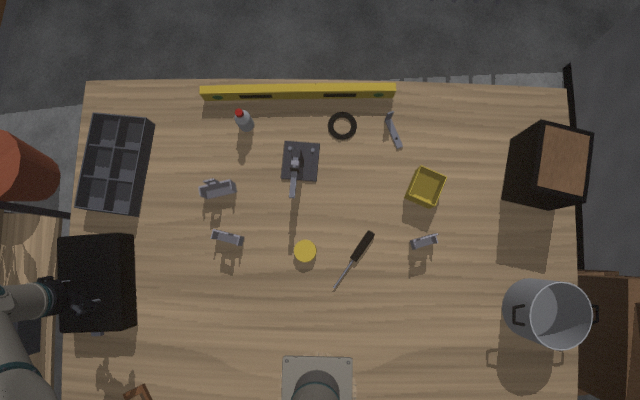

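View pics/wrist0.png

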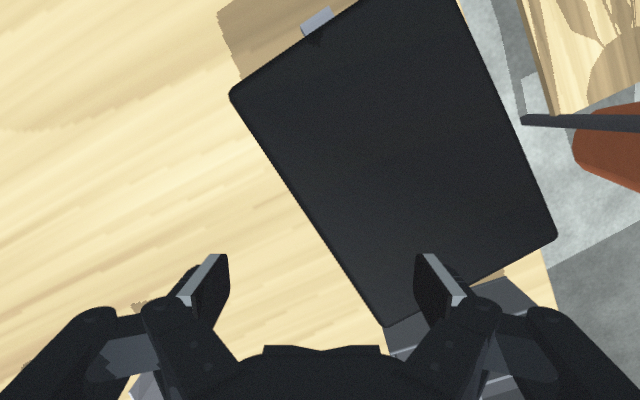

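```bash
cat > h.py <<'E'
import numpy as np, cv2
from scipy.spatial.transform import Rotation as R
from station import r
def quat(o): q=o['orientation']; return R.from_quat([q[1],q[2],q[3],q[0]])
def camT(n,o=None):
    m=r.camera_model(n)
    if n!='wrist': return m,m['T']
    o=o or r.get_obs(); T=np.eye(4); T[:3,:3]=quat(o).as_matrix(); T[:3,3]=o['tool_pos']
    return m,T@m['mount']
def K(m): return np.array([[m['fx'],0,m['cx']],[0,m['fy'],m['cy']],[0,0,1]])
def ray(m,T,uv):
    p=cv2.undistortPoints(np.array([[uv]],float),K(m),m['distortion'])[0,0]
    d=T[:3,:3]@np.array([p[0],-p[1],-1.]); return T[:3,3],d
def onz(m,T,uv,z):
    c,d=ray(m,T,uv); return c+d*(z-c[2])/d[2]
def tri(*rays):
    A=np.zeros((3,3));b=np.zeros(3)
    for c,d in rays:
        d=d/np.linalg.norm(d);P=np.eye(3)-np.outer(d,d);A+=P;b+=P@c
    return np.linalg.solve(A,b)
def proj(m,T,p):
    q=np.linalg.inv(T)@np.append(p,1); q=np.array([[q[0],-q[1],-q[2]]])
    return cv2.projectPoints(q,np.zeros(3),np.zeros(3),K(m),m['distortion'])[0][0,0]
def snap(n,name):
    o=r.get_obs(); im=r.read_camera(n)[:,:,::-1].copy(); cv2.imwrite(f'pics/{name}.png',im)
    np.save(f'pics/{name}_T.npy',camT(n,o)[1]); return im,o
def crop(src,dst,x0,y0,x1,y1,s):
    im=cv2.imread(f'pics/{src}.png')[y0:y1,x0:x1]
    cv2.imwrite(f'pics/{dst}.png',cv2.resize(im,None,fx=s,fy=s,interpolation=cv2.INTER_CUBIC))
E
python3 - <<'E'
from h import *
a=cv2.imread('pics/top0.png')
def c(im,x0,y0,x1,y1,s): return cv2.resize(im[y0:y1,x0:x1],None,fx=s,fy=s,interpolation=cv2.INTER_CUBIC)
cv2.imwrite('pics/z1.png',np.hstack([c(a,190,170,260,270,5.5),c(a,265,130,335,230,5.5)]))
b=cv2.imread('pics/scene0.png')
cv2.imwrite('pics/z2.png',np.hstack([c(b,425,190,525,300,5),c(b,320,190,380,300,5)]))
cv2.imwrite('pics/z3.png',np.hstack([c(b,190,180,250,240,6),c(a,400,220,450,270,7.2)]))
m,T=camT('top')
for n,uv,z in [('A',(217,188),60),('B',(228,238),60),('C',(423,242),60),('lip',(293,195),150),('post',(295,163),150),('base',(300,162),5),('tub',(425,187),75),('tape',(305,251),34)]:
    print(n,onz(m,T,uv,z).round())
E
```

```text
A [587. 305.  60.]
B [441. 265.  60.]
C [ 442. -296.   60.]
lip [558.  72. 150.]
post [645.  70. 150.]
base [681.  68.   5.]
tub [ 599. -299.   75.]
tape [410.  43.  34.]
```

View pics/z1.png

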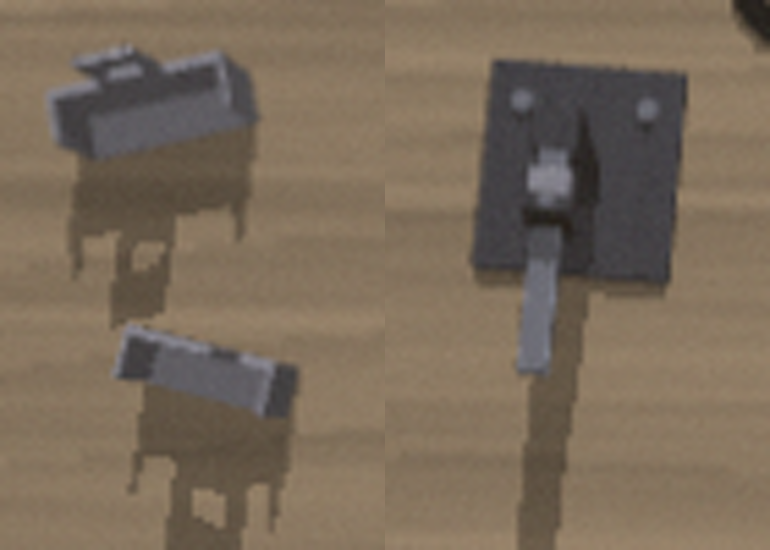

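View pics/z2.png

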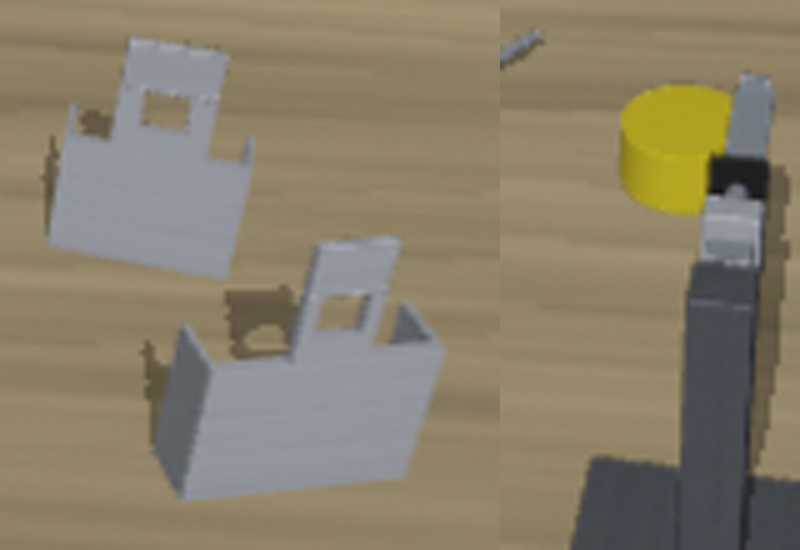

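View pics/z3.png

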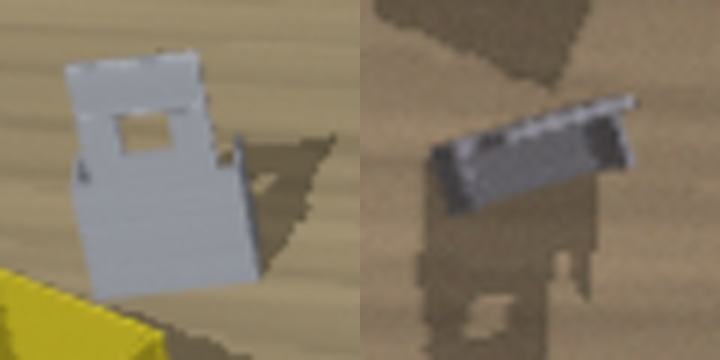

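Run:
```python
from h import *
m,T=camT('scene')
for n,a,b,z in [('L',(488.6,239),(505,237.6),127),('M',(451,197.6),(470.6,200.4),120),('S',(201,190.8),(223,188.7),113)]:
    p,q=onz(m,T,a,z),onz(m,T,b,z); print(n,p.round(),q.round(),((p+q)/2).round(),np.linalg.norm(p-q).round(1),'yaw',np.arctan2(q[1]-p[1],q[0]-p[0])-np.pi/2)
m2,T2=camT('top')
# lip top: top cam crop (265+ (533-385)/5.5,130+372/5.5)
for z in (150,156): print(onz(m2,T2,(265+(533-385)/5.5,130+370/5.5),z).round(1), onz(m,T,(371.2,205),z).round(1))
for u,v in [(533-385,365),(543-385,232)]: print('bar',onz(m2,T2,(265+u/5.5,130+v/5.5),150).round(1))
for u,v in [(492,62),(687,73),(667,283),(473,268)]: print('base',onz(m2,T2,(265+(u-385)/5.5,130+v/5.5),8).round(1))
```

```text
L [605. 298. 127.] [598. 329. 127.] [602. 313. 127.] 32.0 yaw 0.22736985942924082
M [455. 252. 120.] [462. 293. 120.] [459. 272. 120.] 41.1 yaw -0.18752164261920057
S [ 466. -322.  113.] [ 452. -272.  113.] [ 459. -297.  113.] 51.3 yaw 0.2757221495124227
[551.4  75.  150. ] [545.5  77.9 150. ]
[550.6  74.4 156. ] [554.6  77.8 156. ]
bar [553.8  75.1 150. ]
bar [619.8  72.3 150. ]
base [744.7 117.9   8. ]
base [740.2   8.2   8. ]
base [620.6  16.4   8. ]
base [627.  124.1   8. ]
```

```bash
python3 -m inch '[[[0,30,-27,0,0,0,0.07],[0,30,-27,0,0,0,0.07],[0,30,-27,0,0,0,0.07],[0,30,-27,0,0,0,0.07],[0,30,-27,0,0,0,0.07],[0,30,-27,0,0,0,0.07],[0,30,-27,0,0,0,0.07],[0,30,-27,0,0,0,0.07],[0,30,-27,0,0,0,0.07],[0,30,-27,0,0,0,0.05],[0,0,0,0,0,0,0],[0,0,0,0,0,0,0]]]' 40
python3 - <<'E'
from h import *
im,o=snap('wrist','w1'); print(o['tool_pos'],quat(o).as_matrix()[:,1],o['joints'])
E
```

```text
t: 1.65
tool_pos: [586.5, 313.6, 205.5]
orientation: [-0.001, -0.111, 0.994, 0.0]
ft_force: [-0.6, 0.8, -0.3]
grip_width: 1.001
[586.51172537 313.56520885 205.48436742] [-2.20273972e-01  9.75437749e-01  7.57884832e-04] [-0.44848181  0.65486149 -0.14716469  1.46648665  0.10309895  1.02879881
  1.17396971]
```

View pics/w1.png

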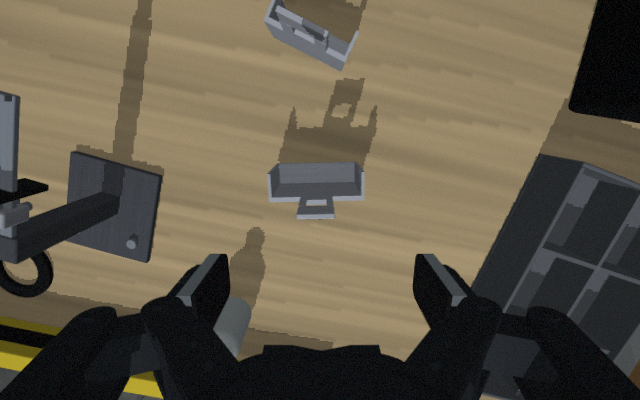

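```bash
python3 -c "
from h import *
crop('w1','w1z',255,155,375,235,6.5)"
```

```text
(no output)
```

View pics/w1z.png

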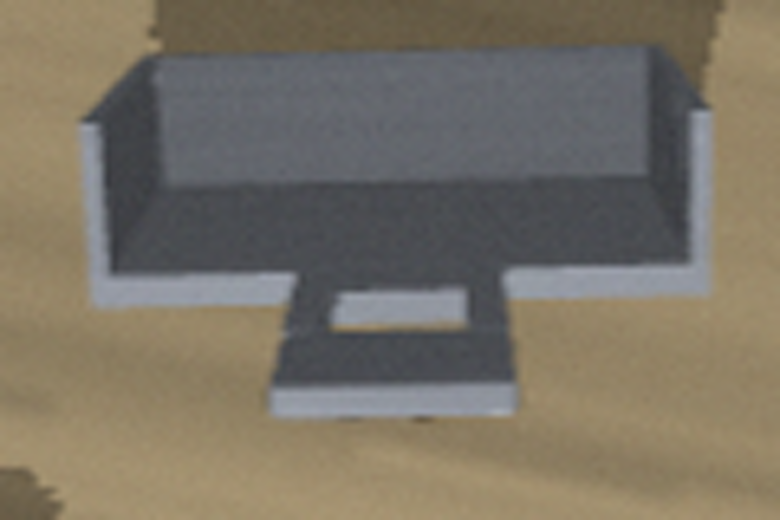

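```bash
cat >> h.py <<'E'
def quad(name,x0,y0,s,pts,z,n='wrist'):
    m=r.camera_model(n); T=np.load(f'pics/{name}_T.npy')
    P=np.array([onz(m,T,((u+.5)/s-.5+x0,(v+.5)/s-.5+y0),z) for u,v in pts]); return P
def rep(P,o=None):
    # pts order: front-left,front-right,back-right,back-left (image)
    c=P.mean(0); d=(P[1]+P[2]-P[0]-P[3])[:2]; yaw=np.arctan2(d[1],d[0])-np.pi/2
    print('c',c.round(1),'yaw',yaw.round(3),'w',np.linalg.norm(P[1]-P[0]).round(1),np.linalg.norm(P[2]-P[3]).round(1),'t',np.linalg.norm(P[0]-P[3]).round(1))
    o=o or r.get_obs(); y=quat(o).as_matrix()[:,1]; ty=np.arctan2(y[1],y[0])-np.pi/2
    print('tool',o['tool_pos'].round(1),'yaw',round(ty,3),'delta',(c-o['tool_pos']).round(1),'turn',round(yaw-ty,3))
E
python3 - <<'E'
from h import *
rep(quad('w1',255,155,6.5,[(270,384),(515,381),(516,413),(270,416)],127))
rep(quad('w1',255,155,6.5,[(82,275),(708,265),(708,292),(95,305)],70))
E
```

```text
c [598.6 311.2 127. ] yaw 0.236 w 31.1 31.3 t 4.3
tool [586.1 314.3 205.7] yaw 0.223 delta [ 12.5  -3.1 -78.7] turn 0.012
c [598.7 311.   70. ] yaw 0.242 w 96.3 94.7 t 5.1
tool [586.1 314.3 205.7] yaw 0.223 delta [  12.7   -3.4 -135.7] turn 0.018
```

```bash
python3 -m inch '[[[0,-8,-40,5,0,0,-0.05],[0,-8,-40,5,0,0,-0.05],[0,-8,-40,5,0,0,-0.05],[0,-8,-40,5,0,0,-0.05],[0,-8,-40,5,0,0,-0.05],[0,-8,-40,5,0,0,-0.04],[0,0,0,0,0,0,0],[0,0,0,0,0,0,0]]]'
python3 - <<'E'
from h import *
im,o=snap('wrist','w2'); print(o['tool_pos'],quat(o).as_matrix()[:,1],o['joints'])
E
```

```text
t: 2.7
tool_pos: [539.1, 75.2, 236.1]
orientation: [0.0, 0.033, 0.999, 0.001]
ft_force: [0.8, -0.1, -0.5]
grip_width: 0.997
[539.06841853  75.15003861 236.12475771] [0.06533187 0.9978626  0.0014078 ] [-0.1385012   0.44145209 -0.07360522  1.77586919  0.03773341  0.9250492
  1.27764981]
```

View pics/w2.png

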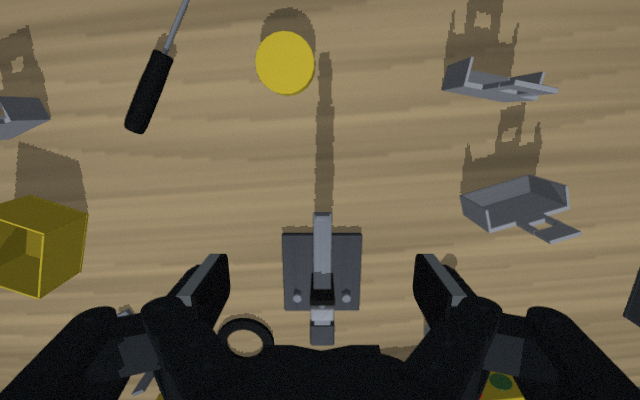

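```bash
python3 -c "
from h import *
crop('w2','w2z',275,200,370,290,6.6)"
```

```text
(no output)
```

View pics/w2z.png

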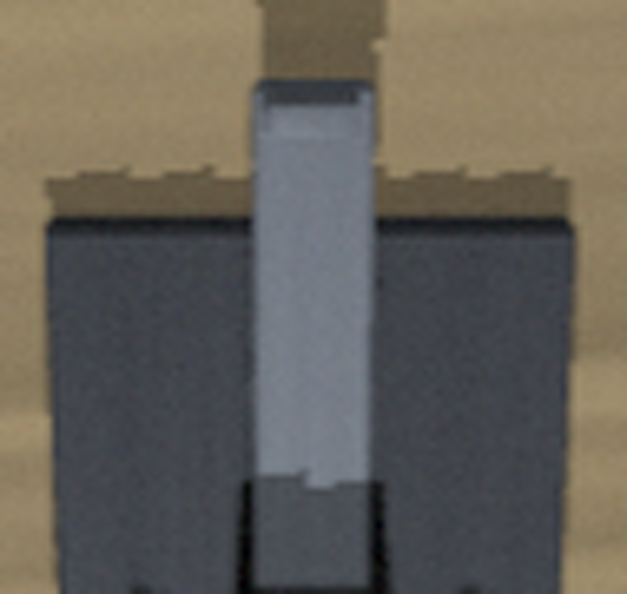

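Run:
```python
from h import *
im=cv2.imread('pics/w2.png').astype(float)
hue=im[:,:,0]-im[:,:,2]; g=im.mean(2)
m=r.camera_model('wrist');T=np.load('pics/w2_T.npy')
def edge(row,a,b,ch):
    s=ch[row,a:b]; d=np.abs(np.diff(s)); i=d.argmax(); lo=max(0,i-1);w=d[lo:i+2]; return a+ (np.arange(lo,lo+len(w))*w).sum()/w.sum()+.5
mid=[]
for row in list(range(236,272,3)):
    l=edge(row,308,320,g); rr=edge(row,326,338,g)
    A=onz(m,T,(l,row),150);B=onz(m,T,(rr,row),150); mid.append((A+B)/2); print(row,round(l,2),round(rr,2),((A+B)/2).round(2),np.linalg.norm(A-B).round(2))
mid=np.array(mid); p=np.polyfit(mid[:,0],mid[:,1],1); print('slope',p, 'y at 555',np.polyval(p,555))
print(quad('w2',275,200,6.6,[(272,105),(358,104),(315,104)],156))
print(quad('w2',275,200,6.6,[(254,82),(373,82)],145))
print(quad('w2',275,200,6.6,[(247,592),(378,592)],150))
P=quad('w2',275,200,6.6,[(46,222),(573,222)],8);print(P,np.arctan2(P[1,1]-P[0,1],P[1,0]-P[0,0])-np.pi/2)
print(g[200:300,322].astype(int))
```

```text
236 313.25 331.21 [571.33  74.24 150.  ] 15.59
239 313.3 330.72 [574.11  73.87 150.  ] 15.16
242 313.22 331.2 [576.93  73.86 150.  ] 15.69
245 313.26 330.78 [579.75  73.52 150.  ] 15.34
248 313.31 330.65 [582.59  73.3  150.  ] 15.23
251 313.28 330.38 [585.45  72.99 150.  ] 15.06
254 313.33 330.42 [588.33  72.84 150.  ] 15.09
257 312.83 330.4 [591.21  72.42 150.  ] 15.57
260 313.3 330.4 [594.14  72.45 150.  ] 15.19
263 313.36 330.38 [597.08  72.27 150.  ] 15.17
266 313.3 330.41 [600.03  72.07 150.  ] 15.29
269 313.43 330.38 [603.    71.93 150.  ] 15.2
slope [-7.38869889e-02  1.16351010e+02] y at 555 75.34373136773502
[[550.34019182  70.18957483 156.        ]
 [550.91105227  81.00019413 156.        ]
 [550.55942618  75.59935928 156.        ]]
[[550.60261031  67.63446572 145.        ]
 [551.61521214  83.19855754 145.        ]]
[[622.99131613  61.55381158 150.        ]
 [624.17622815  79.69777489 150.        ]]
[[620.61988126  16.57213409   8.        ]
 [627.63536155 124.31827045   8.        ]] -0.06501942152064144
[ 91  90  92  90  88  87  89  88  87  87  87  83  61  59  60  70 105 118
 118 126 128 119 121 123 122 119 123 123 121 124 122 124 122 121 124 124
 126 121 121 125 123 124 123 124 121 123 125 127 125 125 126 126 124 127
 125 127 127 124 125 126 129 126 128 127 129 129 130 128 128 130 131 126
 131 121  77  82  81  82  81  80  80  79  79  79  79  78  84  80  70  37
   7   8  21  13   6  18  13  16   9  14]
```

```bash
python3 -m inch '[[[0,10,40,-5,0,0,0.05],[0,10,40,-5,0,0,0.05],[0,10,40,-5,0,0,0.05],[0,10,40,-5,0,0,0.05],[0,10,40,-5,0,0,0.05],[0,10,36,-5,0,0,0.053],[0,0,0,-30,0,0,0],[0,0,0,-20,0,0,0],[0,0,0,0,0,0,0],[0,0,0,0,0,0,0]]]'
python3 - <<'E'
from h import *
im,o=snap('wrist','w3'); print(o['tool_pos'],o['joints'])
crop('w3','w3z',240,190,400,290,5)
E
```

```text
t: 4.0
tool_pos: [599.3, 310.5, 156.6]
orientation: [0.0, -0.118, 0.993, 0.001]
ft_force: [0.4, -0.3, 1.0]
grip_width: 0.998
[599.31657287 310.52391113 156.59898662] [-0.43526029  0.7175454  -0.14877657  1.48844063  0.11992125  0.94330371
  1.18910514]
```

View pics/w3z.png

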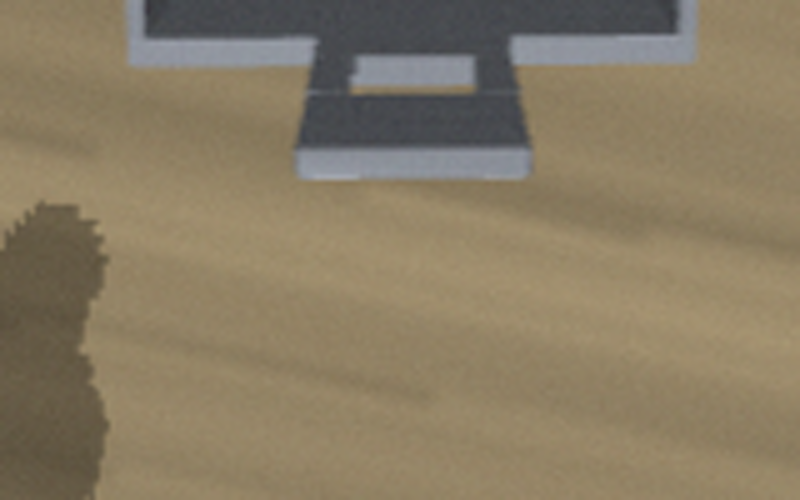

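Run:
```python
from h import *
rep(quad('w3',240,190,5,[(296,148),(531,147),(531,178),(296,180)],127))
```

```text
c [598.9 311.3 127. ] yaw 0.244 w 31.2 31.4 t 4.5
tool [599.7 310.3 157. ] yaw 0.236 delta [ -0.8   1.  -30. ] turn 0.008
```

```bash
python3 -m inch '[[[0,-0.8,1,-30,0,0,0.008],[0,0,0,-25,0,0,0],[0,0,0,-11,0,0,0],[0,0,0,0,0,0,0],[1,0,0,0,0,0,0],[1,0,0,0,0,0,0],[1,0,0,0,0,0,0],[1,0,0,0,0,0,0],[1,0,0,0,0,0,0],[1,0,0,0,0,0,0]]]' 50
python3 - <<'E'
from h import *
im,o=snap('wrist','w4'); print(o['tool_pos'],o['ft_force'],o['grip_width']*85)
E
```

```text
t: 5.3
tool_pos: [598.9, 311.0, 90.7]
orientation: [0.001, -0.121, 0.993, 0.001]
ft_force: [0.5, 2.6, 5.8]
grip_width: 0.344
[598.92118756 310.98405608  90.6913296 ] [0.48678054 2.55126664 5.79882275] 29.24021661238092
```

View pics/w4.png

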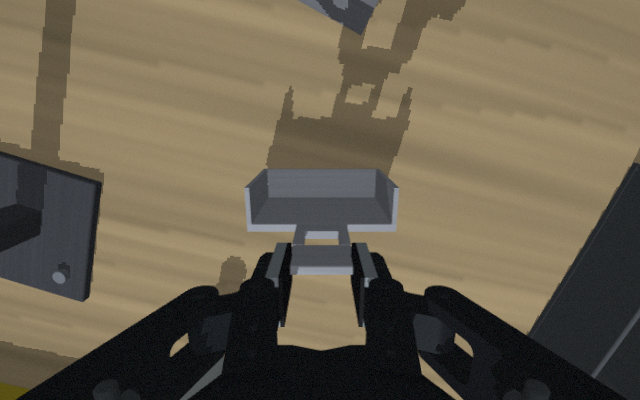

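```bash
python3 -c "
from h import *
crop('w4','w4z',240,210,400,310,5)"
```

```text
(no output)
```

View pics/w4z.png

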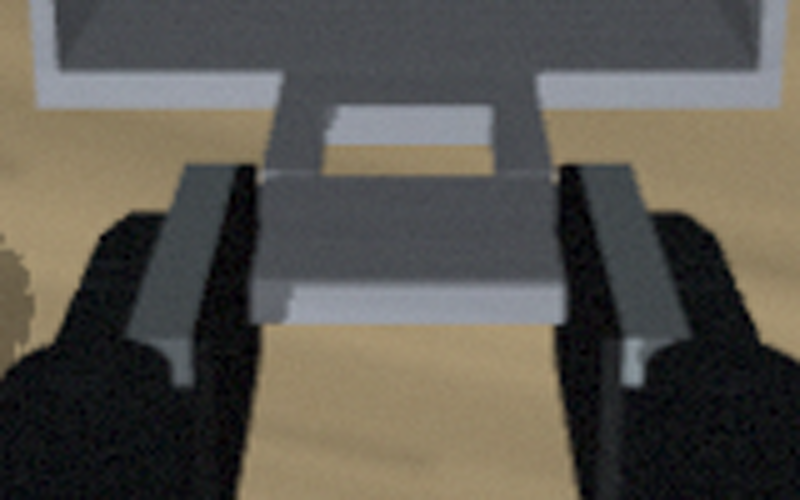

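Run:
```python
from h import *
P=quad('w4',240,210,5,[(250,283),(566,282),(566,322),(251,324)],127)
rep(P)
o=r.get_obs(); M=quat(o).as_matrix(); print('in tool', M.T@(P.mean(0)-o['tool_pos']))
print(M)
```

```text
c [599.  311.1 127. ] yaw 0.249 w 29.2 29.3 t 4.2
tool [598.9 311.   90.7] yaw 0.244 delta [ 0.1  0.  36.3] turn 0.006
in tool [ -0.16101142   0.04373748 -36.2988119 ]
[[-0.97048926 -0.24114092  0.00128817]
 [-0.24113906  0.9704895   0.00144429]
 [-0.00159843  0.00109104 -0.99999813]]
```

```bash
python3 -m inch '[[[1,0,0,30,0,0,0],[1,0,0,28.5,0,0,0],[1,-20,-30,0,0,0,-0.039],[1,-20,-30,0,0,0,-0.039],[1,-20,-30,0,0,0,-0.039],[1,-19,-30,0,0,0,-0.039],[1,0,-28,0,0,0,-0.039],[1,0,-28,0,0,0,-0.039],[1,0,-28,0,0,0,-0.039],[1,0,-29,0,0,0,-0.039],[1,0,0,0,0,0,0],[1,0,0,0,0,0,0]]]'
python3 - <<'E'
from h import *
im,o=snap('wrist','w5'); print(o['tool_pos'],o['ft_force'],o['grip_width']*85,quat(o).as_matrix()[:,1])
snap('scene','s5'); crop('s5','s5z',300,160,420,280,5)
E
```

```text
t: 6.85
tool_pos: [518.8, 77.4, 147.9]
orientation: [-0.001, 0.034, 0.999, 0.0]
ft_force: [-0.2, 0.8, -3.2]
grip_width: 0.342
[518.79115418  77.40177474 147.86576239] [-0.2390527   0.83244876 -3.16505694] 29.041727006100167 [6.84715796e-02 9.97653066e-01 5.27928025e-05]
```

View pics/w5.png

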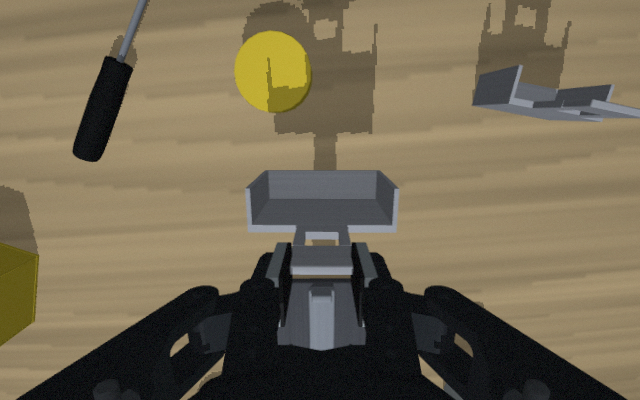

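View pics/s5z.png

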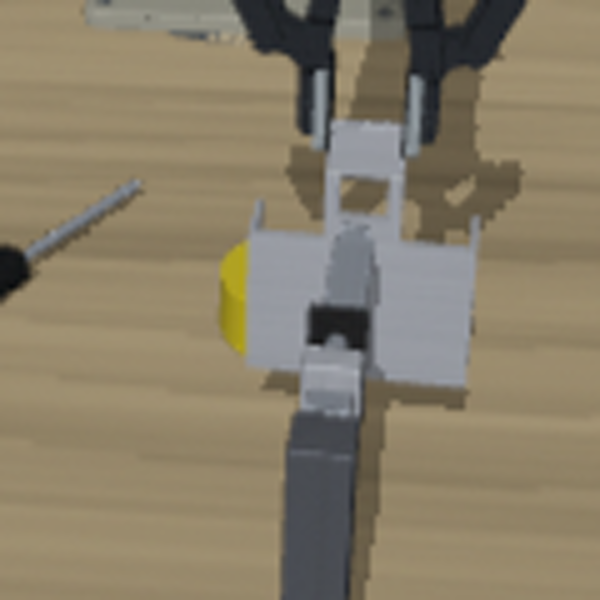

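```bash
python3 -c "
from h import *
crop('w5','w5z',265,215,385,355,4.2)"
```

```text
(no output)
```

View pics/w5z.png

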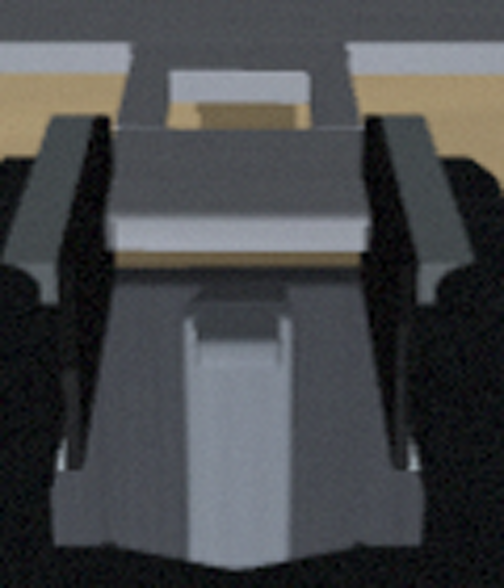

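Run:
```python
from h import *
o=r.get_obs(); M=quat(o).as_matrix()
zt=o['tool_pos'][2]+36.3
N=quad('w5',265,215,4.2,[(106,217),(370,215),(369,248),(110,249)],zt)
print('neck',((N-o['tool_pos'])@M).round(1))
B=quad('w5',265,215,4.2,[(184,320),(291,320),(187,550),(292,550)],150)
print('bar',((B-o['tool_pos'])@M).round(1))
L=quad('w5',265,215,4.2,[(197,342),(279,342)],156)
print('lip',((L-o['tool_pos'])@M).round(1), L)
```

```text
neck [[  2.2 -15.  -36.3]
 [  2.4  13.9 -36.3]
 [ -1.6  13.9 -36.3]
 [ -1.7 -14.7 -36.3]]
bar [[-31.7  -8.3  -1.9]
 [-31.7   6.9  -1.9]
 [-71.3  -8.3  -2. ]
 [-71.3   7.6  -2. ]]
lip [[-31.5  -6.2  -7.9]
 [-31.5   5.1  -7.9]] [[550.09221055  69.86068774 156.        ]
 [550.85376876  81.13156758 156.        ]]
```

```bash
python3 -m inch '[[[1,0,0,1.3,0,0,0],[1,12,-0.8,0,0,0,0],[1,12,-0.8,0,0,0,0],[1,8,-0.5,0,0,0,0],[1,8,-0.5,0,0,0,0],[1,8,-0.5,0,0,0,0],[1,0,0,0,0,0,0]]]'
python3 - <<'E'
from h import *
im,o=snap('wrist','w6'); print(o['tool_pos'],o['ft_force'],o['grip_width']*85,quat(o).as_matrix()[:,1])
crop('w6','w6z',265,215,385,355,4.2)
E
```

```text
t: 7.82
tool_pos: [568.2, 73.9, 149.7]
orientation: [0.0, 0.035, 0.999, 0.0]
ft_force: [-0.5, -0.5, -3.1]
grip_width: 0.342
[568.20887999  73.88402078 149.65184429] [-0.46601105 -0.46668414 -3.1441998 ] 29.03566828703334 [6.91178185e-02 9.97608498e-01 1.08551893e-04]
```

View pics/w6z.png

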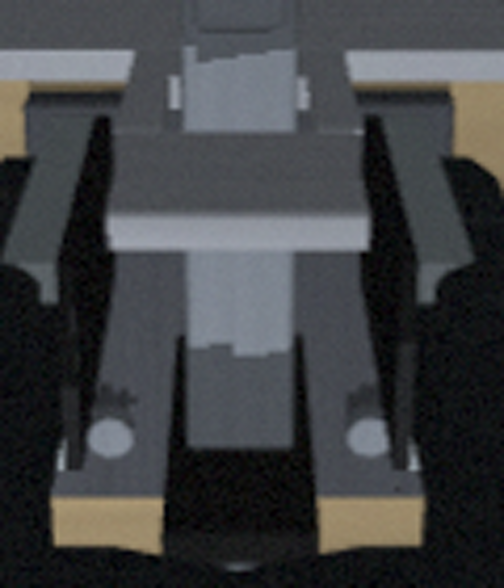

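```bash
python3 - <<'E'
from h import *
print(quad('w6',265,215,4.2,[(187,447),(293,447)],150))
E
python3 -m inch '[[[1,10,-0.7,0,0,0,0],[1,10,-0.7,0,0,0,0],[1,0,0,-4,0,0,0],[1,0,0,-3,0,0,0],[1,0,0,-1.5,0,0,0],[1,0,0,-1,0,0,0],[1,0,0,0,0,0,0]]]'
```

```text
[[622.18472581  62.83261657 150.        ]
 [623.25761101  78.55479553 150.        ]]
t: 8.75
tool_pos: [587.3, 72.6, 140.2]
orientation: [-0.0, 0.034, 0.999, -0.0]
ft_force: [0.2, 0.4, -3.7]
grip_width: 0.345
```

```bash
python3 -m inch '[[[1,0,0,-0.7,0,0,0],[1,0,0,-0.6,0,0,0],[1,0,0,0,0,0,0]]]'; python3 -m inch '[[[1,0,0,-0.6,0,0,0],[1,0,0,0,0,0,0]]]'
```

```text
t: 9.12
tool_pos: [587.4, 72.6, 138.9]
orientation: [-0.0, 0.034, 0.999, 0.0]
ft_force: [-0.3, -0.2, -2.7]
grip_width: 0.343
t: 9.38
tool_pos: [587.6, 72.6, 138.7]
orientation: [0.0, 0.034, 0.999, 0.0]
ft_force: [-0.2, -0.5, 1.4]
grip_width: 0.339
```

```bash
python3 -m inch '[[[1,0,0,0.4,0,0,0],[1,8,-0.6,0,0,0,0],[1,8,-0.6,0,0,0,0],[1,6,-0.4,0,0,0,0],[1,4,-0.3,0,0,0,0],[1,0,0,0,0,0,0]]]'; python3 -m inch '[[[1,2,-0.1,0,0,0,0],[1,0,0,0,0,0,0]]]';python3 -m inch '[[[1,2,-0.1,0,0,0,0],[1,0,0,0,0,0,0]]]'
```

```text
t: 10.12
tool_pos: [613.6, 70.6, 138.7]
orientation: [-0.0, 0.034, 0.999, 0.0]
ft_force: [-1.7, -0.7, 0.2]
grip_width: 0.342
t: 10.38
tool_pos: [615.6, 70.6, 138.7]
orientation: [0.0, 0.034, 0.999, 0.0]
ft_force: [-1.0, 0.4, 0.1]
grip_width: 0.342
t: 10.62
tool_pos: [617.7, 70.5, 138.7]
orientation: [0.0, 0.034, 0.999, 0.0]
ft_force: [-1.0, 0.1, 0.4]
grip_width: 0.344
```

```bash
python3 -m inch '[[[1,1.5,-0.1,0,0,0,0],[1,0,0,0,0,0,0]]]'; python3 -m inch '[[[1,1,0,0,0,0,0],[1,0,0,0,0,0,0]]]';python3 -m inch '[[[1,1,0,0,0,0,0],[1,0,0,0,0,0,0]]]'
```

```text
t: 10.88
tool_pos: [619.1, 70.4, 138.7]
orientation: [0.0, 0.034, 0.999, 0.0]
ft_force: [-1.6, 0.4, 0.1]
grip_width: 0.343
t: 11.12
tool_pos: [620.0, 70.4, 138.7]
orientation: [0.0, 0.034, 0.999, 0.0]
ft_force: [-1.9, 0.2, -0.6]
grip_width: 0.343
t: 11.38
tool_pos: [620.7, 70.3, 138.7]
orientation: [-0.0, 0.034, 0.999, -0.0]
ft_force: [-2.2, -0.3, 1.1]
grip_width: 0.341
```

```bash
python3 -m inch '[[[1,1,0,0,0,0,0],[1,0,0,0,0,0,0]]]';python3 -m inch '[[[1,1,0,0,0,0,0],[1,0,0,0,0,0,0]]]'
```

```text
t: 11.62
tool_pos: [621.2, 70.3, 138.7]
orientation: [-0.001, 0.034, 0.999, -0.0]
ft_force: [-4.2, 0.0, 2.1]
grip_width: 0.341
t: 11.88
tool_pos: [621.6, 70.3, 138.7]
orientation: [-0.001, 0.034, 0.999, -0.0]
ft_force: [-6.2, -0.2, 3.3]
grip_width: 0.344
```

```bash
python3 -m inch '[[[1,-2,0.1,0,0,0,0],[1,-1,0.1,0,0,0,0],[1,0,0,0,0,0,0]]]';python3 -m inch '[[[0.55,0,0,0,0,0,0],[0.4,0,0,0,0,0,0],[0,0,0,0,0,0,0],[0,0,0,0,0,0,0],[0,0,0,0,0,0,0]]]'
python3 - <<'E'
from h import *
im,o=snap('wrist','w7'); print(o['tool_pos'],o['ft_force'],o['grip_width']*85)
crop('w7','w7z',240,190,400,310,5)
E
```

```text
t: 12.25
tool_pos: [620.9, 70.4, 138.7]
orientation: [0.001, 0.034, 0.999, -0.0]
ft_force: [0.2, 0.0, -2.4]
grip_width: 0.342
t: 12.88
tool_pos: [620.0, 70.6, 138.8]
orientation: [0.0, 0.034, 0.999, 0.0]
ft_force: [-0.6, -0.5, -0.1]
grip_width: 0.998
[620.03354284  70.62353937 138.77593642] [-0.58348776 -0.52650943 -0.13602735] 84.85295358875152
```

View pics/w7z.png

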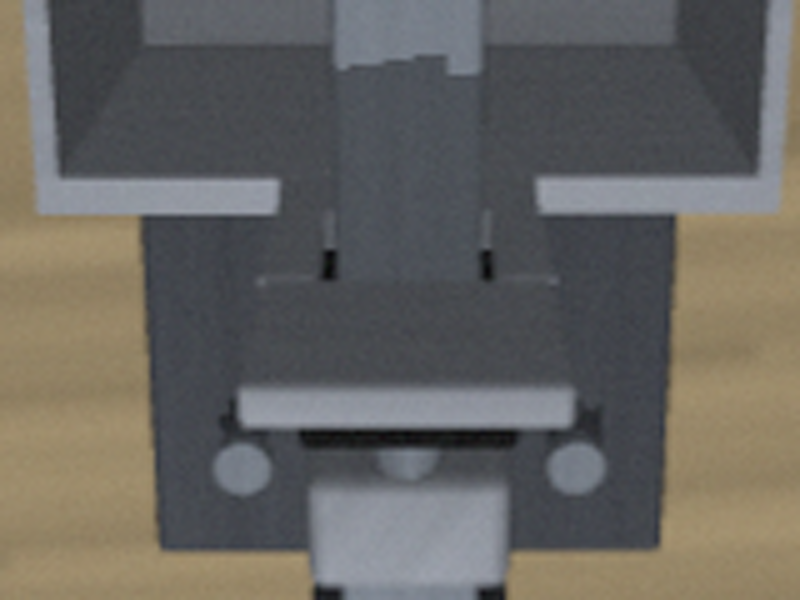

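```bash
python3 -m inch '[[[0,0,0,30,0,0,0],[0,0,0,45,0,0,0],[0,-32,40,0,0,0,-0.024],[0,-32,40,0,0,0,-0.024],[0,-32,40,-10,0,0,-0.024],[0,-32,40,-20,0,0,-0.024],[0,-33,40,-20,0,0,-0.024],[0,0,0,0,0,0,0],[0,0,0,0,0,0,0]]]'
python3 - <<'E'
from h import *
im,o=snap('wrist','w8'); print(o['tool_pos'],o['ft_force'],o['grip_width']*85)
crop('w8','w8z',240,150,400,270,5)
E
```

```text
t: 14.05
tool_pos: [459.4, 270.4, 163.9]
orientation: [0.0, 0.094, 0.996, -0.0]
ft_force: [-0.1, 0.3, 0.7]
grip_width: 0.998
[459.42305641 270.38914187 163.8749197 ] [-0.07087111  0.27264844  0.67019477] 84.81805763228955
```

View pics/w8z.png

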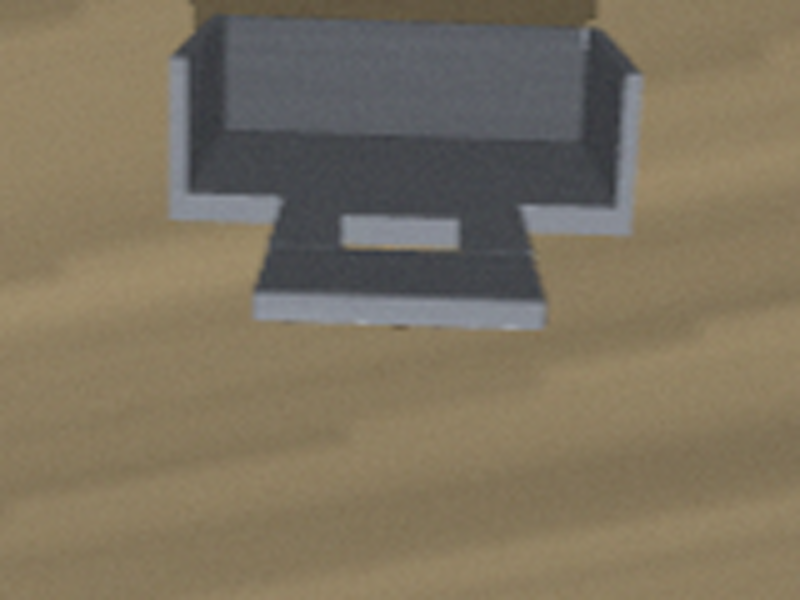

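Run:
```python
from h import *
rep(quad('w8',240,150,5,[(254,291),(545,300),(545,328),(254,320)],120))
rep(quad('w8',240,150,5,[(171,191),(632,206),(632,235),(170,218)],63))
```

```text
c [456.1 270.  120. ] yaw -0.218 w 41.0 41.2 t 4.3
tool [460.1 269.8 164.1] yaw -0.19 delta [ -3.9   0.2 -44.1] turn -0.028
c [456. 270.  63.] yaw -0.223 w 81.2 81.8 t 4.9
tool [460.1 269.8 164.1] yaw -0.19 delta [  -4.     0.3 -101.1] turn -0.033
```

```bash
python3 -m inch '[[[0,-3.8,0.2,-20,0,0,-0.03],[0,0,0,-30,0,0,0],[0,0,0,-20,0,0,0],[0,0,0,-10.3,0,0,0],[0,0,0,0,0,0,0],[1,0,0,0,0,0,0],[1,0,0,0,0,0,0],[1,0,0,0,0,0,0],[1,0,0,0,0,0,0],[1,0,0,0,0,0,0]]]' 50
python3 - <<'E'
from h import *
im,o=snap('wrist','w9'); print(o['tool_pos'],o['ft_force'],o['grip_width']*85)
crop('w9','w9z',240,210,400,310,5)
E
```

```text
t: 15.35
tool_pos: [455.8, 270.6, 84.4]
orientation: [0.001, 0.109, 0.994, 0.0]
ft_force: [-0.9, -1.8, 4.1]
grip_width: 0.456
[455.84532275 270.60580947  84.42803581] [-0.91230635 -1.83460124  4.12197984] 38.73747900776819
```

View pics/w9z.png

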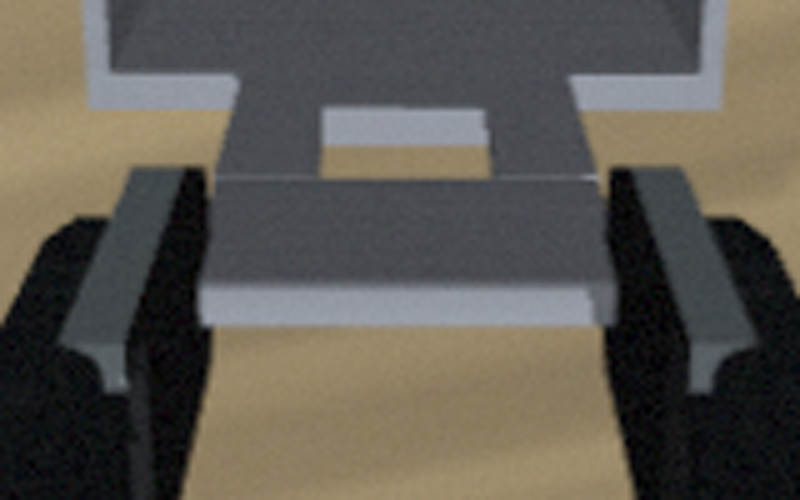

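```bash
python3 -m inch '[[[1,0,0,30,0,0,0],[1,0,0,36.3,0,0,0],[1,9,-28,0,0,0,0.022],[1,9,-28,0,0,0,0.022],[1,9,-28,0,0,0,0.022],[1,9,-28,0,0,0,0.022],[1,9,-28,0,0,0,0.022],[1,9,-28,0,0,0,0.02],[1,9,-25.2,0,0,0,0.02],[1,0,0,0,0,0,0],[1,0,0,0,0,0,0]]]'
python3 - <<'E'
from h import *
im,o=snap('wrist','w10'); print(o['tool_pos'],o['ft_force'],o['grip_width']*85,quat(o).as_matrix()[:,1])
crop('w10','w10z',265,215,385,355,4.2)
E
```

```text
t: 16.77
tool_pos: [517.6, 78.3, 149.6]
orientation: [-0.0, 0.034, 0.999, 0.0]
ft_force: [0.1, -0.5, -2.2]
grip_width: 0.454
[517.60680324  78.34653381 149.62685601] [ 0.13034609 -0.52099017 -2.24371377] 38.55965740656757 [6.85343155e-02 9.97648592e-01 5.79013303e-04]
```

View pics/w10z.png

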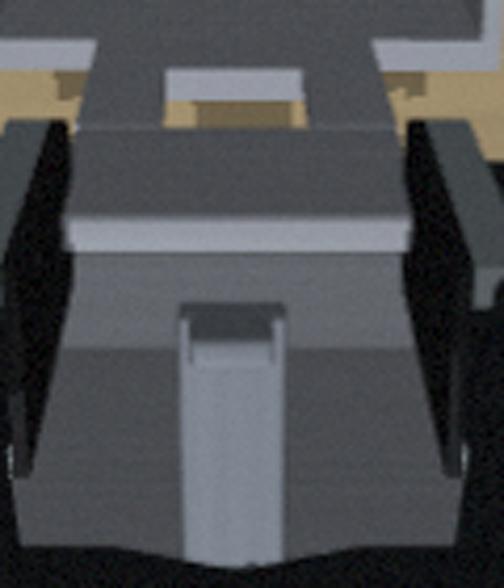

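Run:
```python
from h import *
o=r.get_obs(); M=quat(o).as_matrix()
zt=o['tool_pos'][2]+35.6
N=quad('w10',265,215,4.2,[(65,217),(411,217),(410,250),(67,250)],zt)
print('neck',((N-o['tool_pos'])@M).round(1))
B=quad('w10',265,215,4.2,[(179,320),(286,320),(183,555),(284,555)],150)
print('bar',((B-o['tool_pos'])@M).round(1))
S=quad('w10',265,215,4.2,[(165,69),(303,69)],o['tool_pos'][2]-9.4)
print('slot bottom',((S-o['tool_pos'])@M).round(1))
```

```text
neck [[  1.4 -19.3 -35.6]
 [  1.3  18.9 -35.6]
 [ -2.7  19.  -35.6]
 [ -2.7 -19.2 -35.6]]
bar [[-33.2  -8.7  -0.4]
 [-33.2   6.7  -0.4]
 [-74.2  -8.6  -0.4]
 [-74.2   6.8  -0.4]]
slot bottom [[  1.6 -10.7   9.4]
 [  1.6   9.1   9.4]]
```

```bash
python3 -m inch '[[[1,0,-0.7,0,0,0,0],[1,12,-0.8,0,0,0,0],[1,12,-0.8,0,0,0,0],[1,8,-0.6,0,0,0,0],[1,8,-0.6,0,0,0,0],[1,8,-0.6,0,0,0,0],[1,0,0,0,0,0,0]]]'
python3 - <<'E'
from h import *
im,o=snap('wrist','w11'); print(o['tool_pos'],o['ft_force'],o['grip_width']*85,quat(o).as_matrix()[:,1])
crop('w11','w11z',240,180,400,340,4)
E
```

```text
t: 17.7
tool_pos: [566.9, 73.4, 149.7]
orientation: [0.0, 0.035, 0.999, 0.0]
ft_force: [0.3, 0.6, -2.6]
grip_width: 0.461
[566.92359453  73.38172628 149.68617014] [ 0.30679429  0.58226574 -2.58633959] 39.20666411397649 [6.91708697e-02 9.97604816e-01 1.51196952e-04]
```

View pics/w11z.png

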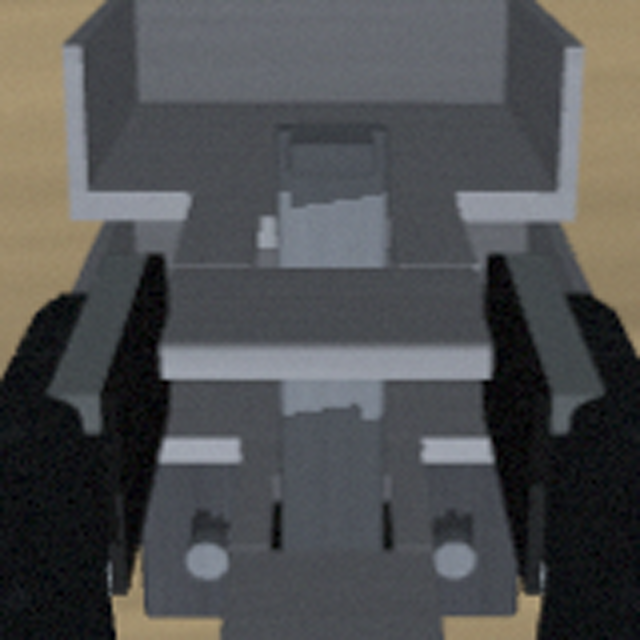

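```bash
python3 -m inch '[[[1,10,0.1,0,0,0,0],[1,10,-0.7,0,0,0,0],[1,0,0,-4,0,0,0],[1,0,0,-3,0,0,0],[1,0,0,-1.5,0,0,0],[1,0,0,-0.8,0,0,0],[1,0,0,0,0,0,0]]]'; python3 -m inch '[[[1,0,0,-0.5,0,0,0],[1,0,0,0,0,0,0]]]';python3 -m inch '[[[1,0,0,-0.5,0,0,0],[1,0,0,0,0,0,0]]]'
```

```text
t: 18.62
tool_pos: [586.0, 72.9, 140.4]
orientation: [-0.0, 0.034, 0.999, 0.0]
ft_force: [-0.7, -0.4, -2.6]
grip_width: 0.452
t: 18.88
tool_pos: [586.2, 72.9, 140.0]
orientation: [0.0, 0.034, 0.999, -0.0]
ft_force: [-0.7, 0.3, -1.8]
grip_width: 0.457
t: 19.12
tool_pos: [586.3, 72.9, 139.5]
orientation: [0.0, 0.034, 0.999, 0.0]
ft_force: [0.8, 0.3, -1.8]
grip_width: 0.455
```

```bash
python3 -m inch '[[[1,0,0,-0.5,0,0,0],[1,0,0,0,0,0,0]]]';  python3 - <<'E'
from h import *
im,o=snap('wrist','w12'); print(o['tool_pos'],o['ft_force'],o['grip_width']*85,quat(o).as_matrix()[:,1])
crop('w12','w12z',240,180,400,340,4)
E
```

```text
t: 19.38
tool_pos: [586.5, 72.9, 139.4]
orientation: [0.0, 0.034, 0.999, 0.0]
ft_force: [-0.8, -1.3, 2.0]
grip_width: 0.454
[586.48393273  72.87618685 139.35864733] [-0.84245579 -1.30616005  1.98574388] 38.5536252447734 [6.88671251e-02 9.97625837e-01 9.38900041e-05]
```

View pics/w12z.png

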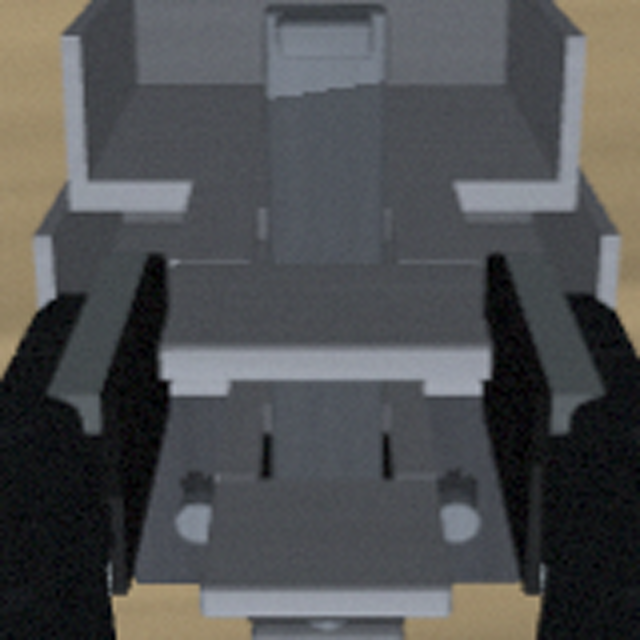

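```bash
python3 -m inch '[[[1,0,0,0.4,0,0,0],[1,7,-0.5,0,0,0,0],[1,6,-0.4,0,0,0,0],[1,5,-0.3,0,0,0,0],[1,4,-0.3,0,0,0,0],[1,0,0,0,0,0,0]]]'; python3 -m inch '[[[1,2,-0.1,0,0,0,0],[1,0,0,0,0,0,0]]]';python3 -m inch '[[[1,1.5,-0.1,0,0,0,0],[1,0,0,0,0,0,0]]]';python3 -m inch '[[[1,1,-0.1,0,0,0,0],[1,0,0,0,0,0,0]]]'
```

```text
t: 20.18
tool_pos: [608.5, 71.5, 139.3]
orientation: [0.0, 0.034, 0.999, 0.0]
ft_force: [-3.7, 0.3, 3.7]
grip_width: 0.454
t: 20.42
tool_pos: [610.1, 71.3, 139.3]
orientation: [-0.0, 0.034, 0.999, 0.0]
ft_force: [-3.9, 0.4, 4.0]
grip_width: 0.457
t: 20.68
tool_pos: [611.8, 71.2, 139.3]
orientation: [0.0, 0.034, 0.999, 0.0]
ft_force: [-2.6, 0.6, 3.2]
grip_width: 0.454
t: 20.92
tool_pos: [612.6, 71.1, 139.3]
orientation: [-0.0, 0.034, 0.999, 0.0]
ft_force: [-3.7, 0.2, 3.1]
grip_width: 0.456
```

```bash
python3 -m inch '[[[1,0,0,0.6,0,0,0],[1,0,0,0,0,0,0]]]';python3 -m inch '[[[1,1,-0.1,0,0,0,0],[1,0,0,0,0,0,0]]]';python3 -m inch '[[[1,1,-0.1,0,0,0,0],[1,0,0,0,0,0,0]]]';  python3 - <<'E'
from h import *
im,o=snap('wrist','w13'); print(o['tool_pos'],o['ft_force'])
crop('w13','w13z',240,180,400,340,4)
E
```

```text
t: 21.18
tool_pos: [613.5, 70.7, 139.6]
orientation: [0.001, 0.035, 0.999, -0.0]
ft_force: [0.1, 0.4, -2.9]
grip_width: 0.452
t: 21.42
tool_pos: [614.0, 70.8, 139.7]
orientation: [0.0, 0.034, 0.999, -0.0]
ft_force: [-0.5, -0.4, -3.3]
grip_width: 0.454
t: 21.68
tool_pos: [614.7, 70.9, 139.9]
orientation: [0.0, 0.034, 0.999, -0.0]
ft_force: [0.4, 0.6, -2.0]
grip_width: 0.459
[614.73589095  70.86735453 139.88220758] [ 0.35560326  0.64725726 -1.97330623]
```

View pics/w13z.png

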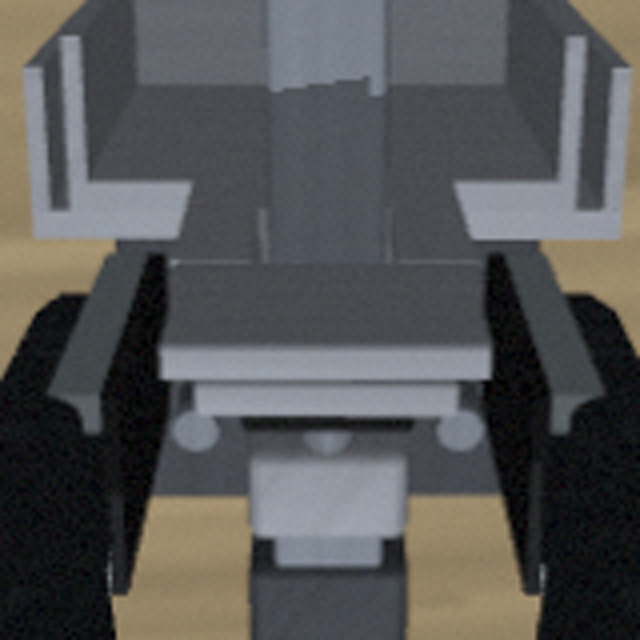

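```bash
python3 -m inch '[[[1,1,-0.1,0,0,0,0],[1,0,0,0,0,0,0]]]';python3 -m inch '[[[1,1,-0.1,0,0,0,0],[1,0,0,0,0,0,0]]]';python3 -m inch '[[[1,1,-0.1,0,0,0,0],[1,0,0,0,0,0,0]]]'
```

```text
t: 21.98
tool_pos: [615.0, 70.9, 139.8]
orientation: [-0.001, 0.034, 0.999, -0.0]
ft_force: [-2.1, 0.2, -0.9]
grip_width: 0.454
t: 22.22
tool_pos: [615.5, 70.8, 139.8]
orientation: [-0.001, 0.034, 0.999, -0.0]
ft_force: [-4.3, 2.1, -0.8]
grip_width: 0.456
t: 22.48
tool_pos: [616.0, 70.8, 139.7]
orientation: [-0.002, 0.034, 0.999, -0.0]
ft_force: [-6.5, 0.7, 1.9]
grip_width: 0.457
```

```bash
python3 -m inch '[[[1,-1.5,0.1,0,0,0,0],[1,-1.2,0.1,-0.3,0,0,0],[1,0,0,0,0,0,0]]]';python3 -m inch '[[[0.4,0,0,0,0,0,0],[0.3,0,0,0,0,0,0],[0,0,0,0,0,0,0],[0,0,0,0,0,0,0],[0,0,0,0,0,0,0]]]'
python3 - <<'E'
from h import *
im,o=snap('wrist','w14'); print(o['tool_pos'],o['ft_force'],o['grip_width']*85)
crop('w14','w14z',240,180,400,340,4)
E
```

```text
t: 22.85
tool_pos: [615.6, 70.8, 139.7]
orientation: [0.001, 0.034, 0.999, 0.0]
ft_force: [-0.7, 0.3, -1.9]
grip_width: 0.458
t: 23.48
tool_pos: [615.1, 70.8, 139.7]
orientation: [0.0, 0.034, 0.999, 0.0]
ft_force: [0.2, -0.4, 0.1]
grip_width: 1.001
[615.05402659  70.77034116 139.68363465] [ 0.16356836 -0.35422556  0.12525271] 85.10669225841227
```

View pics/w14z.png

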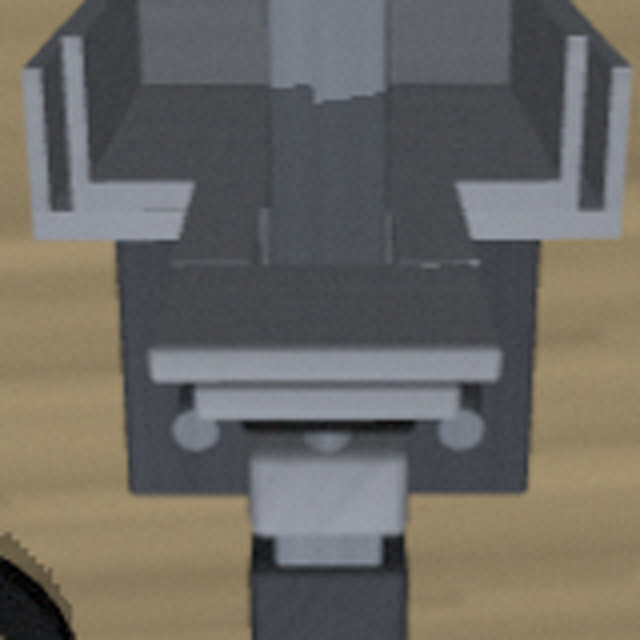

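```bash
python3 -m inch '[[[0,0,0,35,0,0,0],[0,0,0,45,0,0,0],[0,-18,-41,0,0,0,0.038],[0,-18,-41,0,0,0,0.038],[0,-18,-41,0,0,0,0.038],[0,-18,-41,0,0,0,0.038],[0,-18,-41,0,0,0,0.038],[0,-17,-41,0,0,0,0.038],[0,-17,-41,-20,0,0,0.038],[0,-17,-41,-20,0,0,0.038],[0,-17,-41,-20,0,0,0.038],[0,0,0,0,0,0,0]]]'
python3 - <<'E'
from h import *
im,o=snap('wrist','w15'); print(o['tool_pos'],o['ft_force'],o['joint_velocities'].round(3))
E
```

```text
t: 25.02
tool_pos: [453.4, -302.1, 158.0]
orientation: [-0.002, -0.133, 0.991, 0.0]
ft_force: [0.4, 0.4, -0.2]
grip_width: 0.998
[ 453.39246589 -302.09733647  158.0213567 ] [ 0.36238575  0.36933892 -0.18067796] [-0.056 -0.027 -0.062 -0.01  -0.034  0.006 -0.03 ]
```

View pics/w15.png

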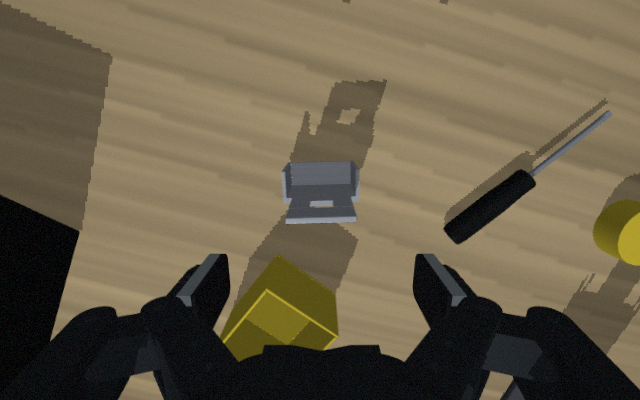

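```bash
python3 -m inch '[[[0,0,0,0,0,0,0],[0,0,0,0,0,0,0]]]'
python3 - <<'E'
from h import *
im,o=snap('wrist','w16'); print(o['tool_pos'],o['joint_velocities'].round(3))
crop('w16','w16z',260,150,380,240,6)
E
```

```text
t: 25.32
tool_pos: [458.1, -297.0, 160.2]
orientation: [0.001, -0.137, 0.991, -0.0]
ft_force: [0.6, -0.5, 0.1]
grip_width: 0.997
[ 458.09662664 -296.9950233   160.19255411] [ 0.001 -0.001  0.005  0.003  0.001  0.002 -0.   ]
```

View pics/w16z.png

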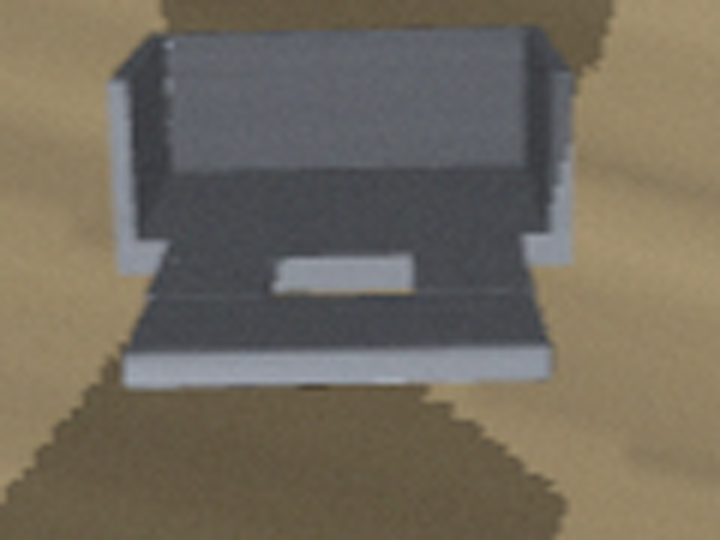

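Run:
```python
from h import *
rep(quad('w16',260,150,6,[(124,355),(551,346),(552,379),(124,387)],113))
rep(quad('w16',260,150,6,[(118,245),(571,232),(571,262),(120,275)],56))
```

```text
c [ 456.5 -301.4  113. ] yaw 0.297 w 50.9 51.3 t 4.0
tool [ 457.9 -297.1  160.2] yaw 0.275 delta [ -1.5  -4.3 -47.2] turn 0.022
c [ 456.5 -301.3   56. ] yaw 0.306 w 67.3 67.3 t 4.6
tool [ 457.9 -297.1  160.2] yaw 0.275 delta [  -1.4   -4.1 -104.2] turn 0.031
```

```bash
python3 -m inch '[[[0,-1.4,-4.2,-20,0,0,0.026],[0,0,0,-30,0,0,0],[0,0,0,-22,0,0,0],[0,0,0,-11,0,0,0],[0,0,0,0,0,0,0],[1,0,0,0,0,0,0],[1,0,0,0,0,0,0],[1,0,0,0,0,0,0],[1,0,0,0,0,0,0]]]' 50
python3 - <<'E'
from h import *
im,o=snap('wrist','w17'); print(o['tool_pos'],o['ft_force'],o['grip_width']*85)
crop('w17','w17z',240,210,400,310,5)
E
```

```text
t: 26.5
tool_pos: [456.7, -302.4, 78.0]
orientation: [0.001, -0.149, 0.989, -0.001]
ft_force: [-0.9, 1.7, 6.0]
grip_width: 0.564
[ 456.67842858 -302.35587162   78.04896581] [-0.9277718   1.72841197  6.02042782] 47.91107312234924
```

View pics/w17z.png

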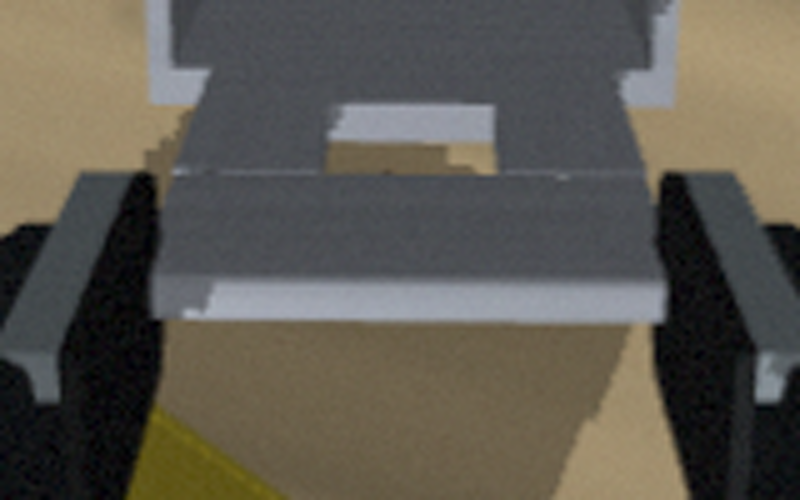

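```bash
python3 -m inch '[[[1,0,0,35,0,0,0],[1,0,0,38.3,0,0,0],[1,6.8,42,0,0,0,-0.041],[1,6.8,42,0,0,0,-0.041],[1,6.8,42,0,0,0,-0.041],[1,6.8,42,0,0,0,-0.041],[1,6.8,42,0,0,0,-0.041],[1,6.8,42,0,0,0,-0.041],[1,6.8,42,0,0,0,-0.041],[1,6.8,42,0,0,0,-0.041],[1,6.9,43.9,0,0,0,-0.04],[1,0,0,0,0,0,0]]]'; python3 -m inch '[[[1,0,0,0,0,0,0],[1,0,0,0,0,0,0]]]'
python3 - <<'E'
from h import *
im,o=snap('wrist','w18'); print(o['tool_pos'],o['ft_force'],o['grip_width']*85,quat(o).as_matrix()[:,1])
crop('w18','w18z',265,215,385,355,4.2)
E
```

```text
t: 28.05
tool_pos: [517.3, 82.6, 150.3]
orientation: [0.001, 0.031, 1.0, 0.001]
ft_force: [-0.4, -0.4, -1.8]
grip_width: 0.564
t: 28.3
tool_pos: [516.7, 75.7, 150.0]
orientation: [-0.0, 0.036, 0.999, -0.0]
ft_force: [-0.3, 0.3, -1.1]
grip_width: 0.564
[516.70472345  75.7276222  149.99495348] [-0.34037366  0.33504796 -1.10242104] 47.92546782675516 [ 7.10790139e-02  9.97470320e-01 -8.57338920e-04]
```

View pics/w18z.png

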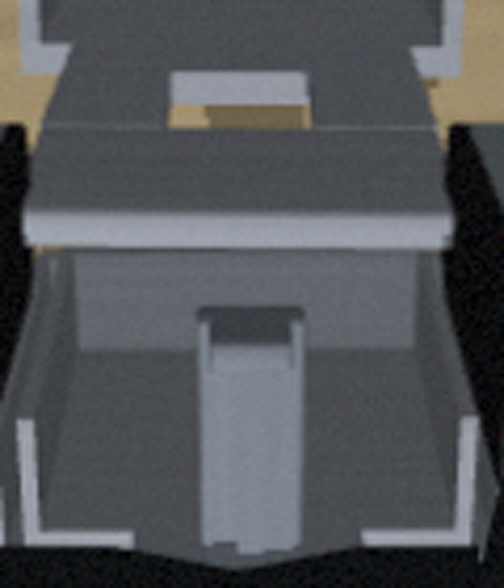

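Run:
```python
from h import *
o=r.get_obs(); print(o['tool_pos'],o['joint_velocities'].round(3)); M=quat(o).as_matrix()
T=np.load('pics/w18_T.npy'); zt=149.99+35
t0=np.array([516.70,75.73,149.99])
N=quad('w18',265,215,4.2,[(24,213),(453,211),(453,246),(25,247)],zt)
print('neck',((N-t0)@M).round(1))
B=quad('w18',265,215,4.2,[(196,320),(306,320),(201,540),(302,540)],150)
print('bar',((B-t0)@M).round(1))
```

```text
[516.77177854  75.85884822 150.02539866] [-0.001  0.001 -0.003 -0.002 -0.002 -0.    -0.002]
neck [[  1.6 -23.5 -35. ]
 [  1.9  24.1 -35. ]
 [ -2.4  24.3 -35. ]
 [ -2.6 -23.6 -35. ]]
bar [[-33.3  -5.8  -0. ]
 [-33.3  10.1  -0. ]
 [-71.6  -5.3  -0. ]
 [-71.6  10.1  -0. ]]
```

```bash
python3 -m inch '[[[1,0,1.9,0.3,0,0,0.002],[1,12,-0.8,0,0,0,0],[1,12,-0.8,0,0,0,0],[1,8,-0.6,0,0,0,0],[1,8,-0.6,0,0,0,0],[1,8,-0.6,0,0,0,0],[1,0,0,0,0,0,0]]]'
python3 - <<'E'
from h import *
im,o=snap('wrist','w19'); print(o['tool_pos'],o['ft_force'],o['grip_width']*85,quat(o).as_matrix()[:,1])
crop('w19','w19z',240,180,400,340,4)
E
```

```text
t: 29.22
tool_pos: [565.5, 75.9, 150.1]
orientation: [0.0, 0.034, 0.999, 0.0]
ft_force: [-0.4, 0.3, -1.7]
grip_width: 0.57
[565.5137705   75.87040357 150.12271341] [-0.37552196  0.34511547 -1.74944994] 48.4662762040603 [6.71047472e-02 9.97745936e-01 2.91136973e-05]
```

View pics/w19z.png

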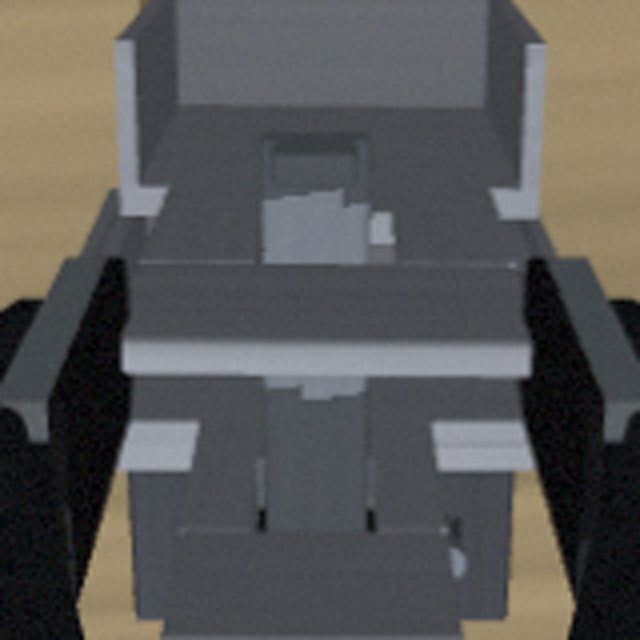

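```bash
python3 -m inch '[[[1,0,-1.5,0,0,0,0],[1,10,-0.7,0,0,0,0],[1,10,-0.7,0,0,0,0],[1,0,0,-4,0,0,0],[1,0,0,-3,0,0,0],[1,0,0,-1.5,0,0,0],[1,0,0,-0.5,0,0,0],[1,0,0,0,0,0,0]]]'; python3 -m inch '[[[1,0,0,-0.5,0,0,0],[1,0,0,0,0,0,0]]]';python3 -m inch '[[[1,0,0,-0.5,0,0,0],[1,0,0,0,0,0,0]]]'
python3 - <<'E'
from h import *
im,o=snap('wrist','w20'); print(o['tool_pos'],o['ft_force'],o['grip_width']*85,quat(o).as_matrix()[:,1])
crop('w20','w20z',240,180,400,340,4)
E
```

```text
t: 30.28
tool_pos: [584.8, 73.1, 141.3]
orientation: [0.0, 0.033, 0.999, 0.0]
ft_force: [0.2, 0.7, -0.4]
grip_width: 0.563
t: 30.52
tool_pos: [584.9, 73.1, 140.8]
orientation: [0.0, 0.033, 0.999, 0.0]
ft_force: [-0.3, 0.4, -1.6]
grip_width: 0.566
t: 30.78
tool_pos: [584.9, 73.1, 140.2]
orientation: [0.0, 0.033, 0.999, 0.0]
ft_force: [0.2, 0.2, -1.5]
grip_width: 0.561
[584.90024531  73.0952695  140.20596224] [ 0.17950127  0.16959099 -1.47040761] 47.69809707586299 [6.68577618e-02 9.97762517e-01 1.89060056e-05]
```

View pics/w20z.png

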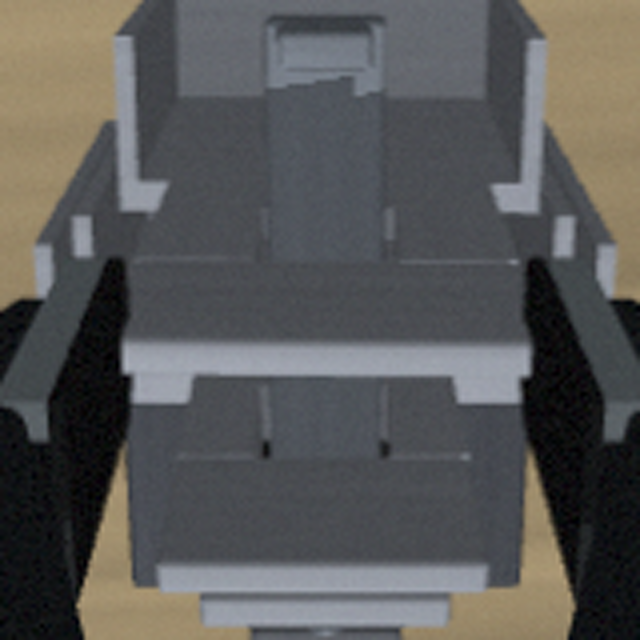

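```bash
python3 -m inch '[[[1,6,-0.4,0,0,0,0],[1,5,-0.3,0,0,0,0],[1,4,-0.3,0,0,0,0],[1,3,-0.2,0,0,0,0],[1,2,-0.1,0,0,0,0],[1,0,0,0,0,0,0]]]'; python3 -m inch '[[[1,1.5,-0.1,0,0,0,0],[1,0,0,0,0,0,0]]]';python3 -m inch '[[[1,1,-0.1,0,0,0,0],[1,0,0,0,0,0,0]]]';python3 -m inch '[[[1,1,-0.1,0,0,0,0],[1,0,0,0,0,0,0]]]'
```

```text
t: 31.58
tool_pos: [605.0, 71.8, 140.2]
orientation: [0.0, 0.033, 0.999, 0.0]
ft_force: [0.1, -0.8, -0.1]
grip_width: 0.564
t: 31.82
tool_pos: [606.4, 71.7, 140.2]
orientation: [0.0, 0.033, 0.999, 0.0]
ft_force: [0.2, 0.7, -1.2]
grip_width: 0.567
t: 32.08
tool_pos: [607.4, 71.6, 140.2]
orientation: [0.0, 0.033, 0.999, -0.0]
ft_force: [-0.7, 0.4, -1.5]
grip_width: 0.567
t: 32.33
tool_pos: [608.5, 71.5, 140.2]
orientation: [0.0, 0.033, 0.999, -0.0]
ft_force: [0.4, 0.1, -1.9]
grip_width: 0.566
```

```bash
python3 -m inch '[[[1,1,-0.1,-0.2,0,0,0],[1,0,0,0,0,0,0]]]';python3 -m inch '[[[1,1,-0.1,0,0,0,0],[1,0,0,0,0,0,0]]]';python3 -m inch '[[[1,1,-0.1,0,0,0,0],[1,0,0,0,0,0,0]]]';python3 -m inch '[[[1,1,-0.1,0,0,0,0],[1,0,0,0,0,0,0]]]'
```

```text
t: 32.58
tool_pos: [609.3, 71.4, 140.1]
orientation: [-0.0, 0.033, 0.999, 0.0]
ft_force: [-1.1, -0.7, -0.1]
grip_width: 0.565
t: 32.83
tool_pos: [610.3, 71.3, 140.1]
orientation: [-0.0, 0.033, 0.999, 0.0]
ft_force: [-1.3, 0.3, 0.9]
grip_width: 0.568
t: 33.08
tool_pos: [610.6, 71.3, 140.0]
orientation: [-0.001, 0.033, 0.999, -0.0]
ft_force: [-3.9, 0.3, 3.3]
grip_width: 0.567
t: 33.33
tool_pos: [610.8, 71.3, 140.0]
orientation: [-0.002, 0.033, 0.999, -0.0]
ft_force: [-4.4, 1.0, 5.1]
grip_width: 0.565
```

```bash
python3 -m inch '[[[1,1,-0.1,0.3,0,0,0],[1,0,0,0,0,0,0]]]';python3 -m inch '[[[1,1,-0.1,0,0,0,0],[1,0,0,0,0,0,0]]]';python3 -m inch '[[[1,1,-0.1,0.1,0,0,0],[1,0,0,0,0,0,0]]]'
python3 - <<'E'
from h import *
im,o=snap('wrist','w21'); print(o['tool_pos'],o['ft_force'],o['wrist_torque'])
crop('w21','w21z',240,180,400,340,4)
E
```

```text
t: 33.58
tool_pos: [611.2, 71.2, 140.0]
orientation: [-0.002, 0.033, 0.999, -0.0]
ft_force: [-7.3, 1.1, 4.3]
grip_width: 0.567
t: 33.83
tool_pos: [611.4, 71.2, 140.0]
orientation: [-0.003, 0.033, 0.999, -0.0]
ft_force: [-7.6, 0.8, 6.9]
grip_width: 0.567
t: 34.08
tool_pos: [611.6, 71.2, 140.0]
orientation: [-0.004, 0.033, 0.999, -0.0]
ft_force: [-8.9, 1.0, 7.1]
grip_width: 0.568
[611.56344313  71.19770364 139.95550991] [-8.94288077  1.04256641  7.09205605] [0.17691861 2.17741    0.01864079]
```

View pics/w21z.png

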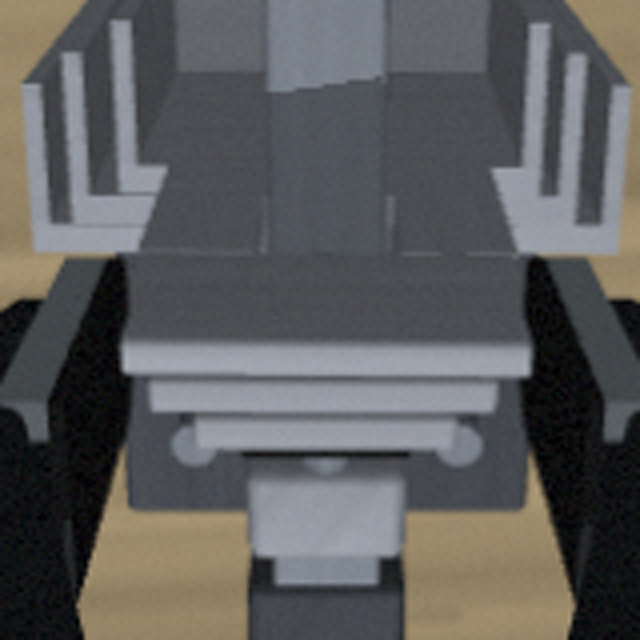

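```bash
python3 -m inch '[[[1,0.5,0,0.6,0,0,0],[1,0,0,0,0,0,0]]]';python3 -m inch '[[[1,0.7,0,0.2,0,0,0],[1,0,0,0,0,0,0]]]'
```

```text
t: 34.38
tool_pos: [611.7, 71.2, 140.0]
orientation: [-0.004, 0.033, 0.999, -0.0]
ft_force: [-9.1, 0.8, 4.4]
grip_width: 0.569
t: 34.62
tool_pos: [611.9, 71.2, 140.1]
orientation: [-0.005, 0.033, 0.999, -0.0]
ft_force: [-10.2, 0.8, 3.7]
grip_width: 0.564
```

```bash
python3 -m inch '[[[1,0.8,0,0.2,0,0,0],[1,0,0,0,0,0,0],[1,0,0,0,0,0,0],[1,0,0,0,0,0,0],[1,0,0,0,0,0,0],[1,0,0,0,0,0,0]]]'
```

```text
t: 35.38
tool_pos: [612.2, 71.2, 140.0]
orientation: [-0.005, 0.033, 0.999, -0.0]
ft_force: [-11.1, 0.5, 3.1]
grip_width: 0.566
```

```bash
python3 -m inch '[[[1,0.6,0,0.1,0,0,0],[1,0,0,0,0,0,0],[1,0,0,0,0,0,0],[1,0,0,0,0,0,0],[1,0,0,0,0,0,0],[1,0,0,0,0,0,0]]]'; python3 -m inch '[[[1,-1.5,0.1,-0.2,0,0,0],[1,-1.5,0.1,-0.3,0,0,0],[1,-1.5,0.1,-0.3,0,0,0],[1,-1,0.1,-0.3,0,0,0],[1,0,0,0,0,0,0]]]'
```

```text
t: 36.12
tool_pos: [612.3, 71.1, 140.1]
orientation: [-0.006, 0.033, 0.999, -0.0]
ft_force: [-11.9, 1.9, 3.5]
grip_width: 0.564
t: 36.75
tool_pos: [611.7, 71.2, 140.1]
orientation: [-0.001, 0.033, 0.999, -0.0]
ft_force: [-5.1, 0.7, 1.4]
grip_width: 0.567
```

```bash
python3 -m inch '[[[1,-1.2,0.1,0,0,0,0],[1,0,0,0,0,0,0]]]';python3 -m inch '[[[1,-0.8,0.1,0,0,0,0],[1,0,0,0,0,0,0]]]'
```

```text
t: 37.0
tool_pos: [611.6, 71.2, 140.2]
orientation: [0.0, 0.033, 0.999, -0.0]
ft_force: [-2.9, 0.3, -2.2]
grip_width: 0.565
t: 37.25
tool_pos: [611.4, 71.3, 140.6]
orientation: [0.001, 0.034, 0.999, 0.0]
ft_force: [-1.0, 0.5, -1.0]
grip_width: 0.57
```

```bash
python3 -m inch '[[[1,-0.3,0,-0.4,0,0,0],[1,0,0,0,0,0,0]]]';python3 -m inch '[[[0.3,0,0,0,0,0,0],[0.2,0,0,0,0,0,0],[0,0,0,0,0,0,0],[0,0,0,0,0,0,0],[0,0,0,0,0,0,0]]]'
python3 - <<'E'
from h import *
im,o=snap('wrist','w22'); print(o['tool_pos'],o['ft_force'],o['grip_width'])
crop('w22','w22z',240,180,400,340,4)
E
```

```text
t: 37.5
tool_pos: [610.7, 71.4, 140.2]
orientation: [0.001, 0.033, 0.999, 0.0]
ft_force: [-0.3, 0.9, -1.4]
grip_width: 0.568
t: 38.12
tool_pos: [610.2, 71.4, 140.0]
orientation: [0.0, 0.033, 0.999, 0.0]
ft_force: [0.9, 0.4, -0.3]
grip_width: 0.996
[610.18088176  71.40883522 140.03171523] [ 0.9101538   0.37464737 -0.27834175] 0.9964110811807054
```

View pics/w22z.png

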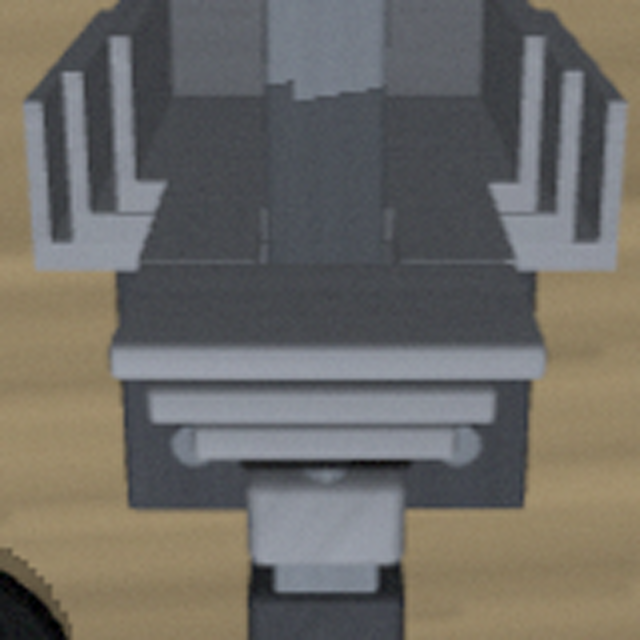

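Run:
```python
from h import *
P=quad('w22',240,180,4,[(326,347),(326,378),(326,390),(326,422),(326,429),(326,460)],175)
c=np.array([555.6,75.4,150]);u=np.array([.9977,-.068,0])
print((P-c)@u)
P=quad('w22',240,180,4,[(112,347),(545,346),(149,390),(495,390),(196,428),(456,428)],175); v=np.array([.068,.9977,0]); print(((P-c)@v).round(1))
```

```text
[53.61435654 57.64455741 59.22254986 63.48077336 64.42218627 68.63526053]
[-25.1  25.4 -21.   19.8 -15.6  15.4]
```

```bash
python3 -m inch '[[[0,0,0,15,0,0,0],[0,0,0,30,0,0,0],[0,0,0,40,0,0,0],[0,-30,0,20,0,0,0],[0,-40,0,0,0,0,0],[0,0,0,0,0,0,0],[0,0,0,0,0,0,0],[0,0,0,0,0,0,0]]]'
python3 - <<'E'
from h import *
im,o=snap('wrist','w23'); print(o['tool_pos'],o['ft_force'],o['joint_velocities'].round(3))
crop('w23','w23z',240,180,400,320,5)
snap('scene','s23'); crop('s23','s23z',310,170,420,280,5.4)
E
```

```text
t: 39.17
tool_pos: [541.2, 71.4, 245.2]
orientation: [0.0, 0.034, 0.999, 0.0]
ft_force: [0.7, -0.7, -0.1]
grip_width: 0.999
[541.24742447  71.42837624 245.19540684] [ 0.71765878 -0.74583855 -0.13093764] [ 0.001  0.007 -0.002  0.006 -0.001 -0.002 -0.001]
```

View pics/w23.png

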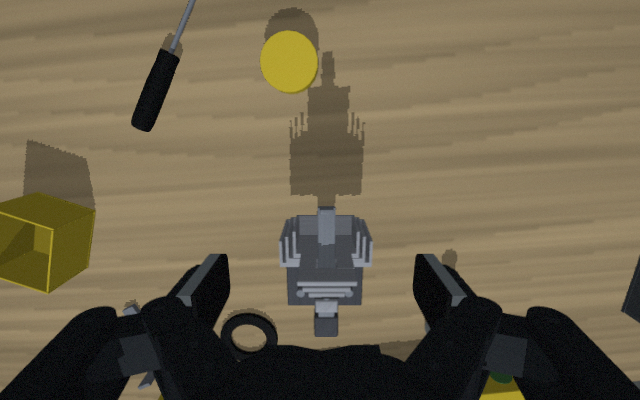

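View pics/s23z.png

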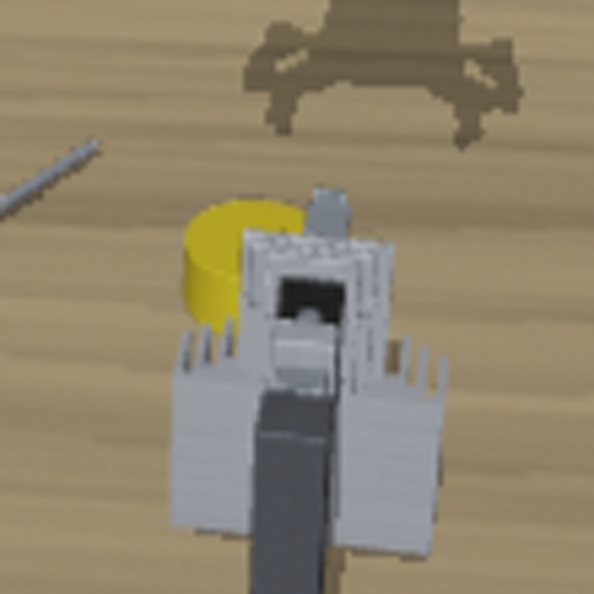

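```bash
python3 -c "
from station import r
print(r.get_obs()['t']); print(r.job_done())"
```

```text
39.275
the job is handed in; nothing more can be done
None
```

The three trays are hung on the bar, largest at the back, then the middle one, then the smallest, with their open fronts facing the lip. The job was handed in at about 39 s of the 72 s allowed. `job_done` reports no verdict, so whether it passed is not confirmed.

- **Pressing:** I felt for the stop in 1 mm steps as each tray seated. At the end I pressed the whole nest back; the wrist read about 11–12 N for over a second. The readings taken after each move never showed more than about 12 N along the bar. I could not read the tray-to-tray forces directly; allowing for friction on the bar, I estimate 8–11 N, against the 5 N needed.
- **Last checks:** The wrist picture after release shows plate spacings of about 5.6 mm and 5.2 mm, where 5 mm is tight. The necks are centred on the bar to within about 1 mm and the plates look parallel. The scene picture shows the trays hanging flat in one another with the gripper clear.
- **Left in place:** The tub, tape measure and screwdriver look undisturbed by eye in the last wrist picture. I did not measure their positions again.

No check failed or disagreed.

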